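# Load a nut mill and hold its bayonet lid at pulse

## Robot

A 6-joint arm with a two-finger parallel gripper is mounted at the origin on a cart in front of the work surface, level with it; the furniture and walls round the work are solid. World frame = base frame: x ahead of the robot, y to its left, z up, the work surface at z = 0. Lengths are in m, angles in rad, forces in N, time in s.
With the tool pointing down it reaches from about 0.35 to 0.85 m from the base axis. Payload 8.1 kg.
Tool frame: the origin (TCP) lies at the centre of the arm's flange, where the gripper is bolted on; the fingertips stand 186 mm ahead of it and the grasp point (between the pads) lies 167 mm ahead of it; z points along the fingers, y is the line along which they close (so a half turn about z gives the same grasp; the last joint's range is limited). The gripper opens to 93 mm and grips with 3 to 60 N. Pads are 15 mm wide; open, the fingers measure 128 mm over their backs; the gripper's body (75 mm by 188 mm) begins 65 mm behind the grasp point.
Start: joints at [1.234, 0.13, 1.488, -0, 1.523, -0.085], TCP at [0.149, 0.581, 0.405] pointing down, gripper open.
Joint ranges: [-2.96, 2.96], [-0.89, 2.26], [0.02, 2.5], [-1.34, 4.48], [0, 2.73], [-2.66, 2.66]. Speed limits (rad/s): [2.39, 2.39, 2.79, 3.14, 3.14, 3.14].

## Interface

Orientations are given as a rotation vector (axis times angle).
In Python, from plant import read_state, read_camera, camera_params, robot gives the robot as it stands.
- The arm moves only by the tool carry_out, never from a script. Its argument "targets" is a list of rows, each an object of numbers: "hand": the opening in per cent of the stroke, from 0 (shut) to 100 (fully open); "x", "y", "z": the shift along the tool's x, y, z in m; "ax", "ay", "az": the turn, a rotation vector about the tool's x, y, z in rad. In form: [{"hand": .., "x": .., "y": .., "z": .., "ax": .., "ay": .., "az": ..}, ...]. A call has 1 to 8 rows; each row is the pose to reach, as a shift and turn from the pose commanded when the call began, along the tool's axes at that moment; what a row does not reach only later rows make up. A row lasts 1/8 s, in which the tool goes at most 62.5 mm and 10.7 degrees, less where a joint would pass 70% of its speed; a pose out of reach is approached as far as the arm can. A call with a gripper value outside its range is refused whole. The fingers move at their own pace and stop on an object; "newtons" is the grip in N (left out, the last holds). Time passes only in rows, so rows that repeat a pose let the fingers close. It gives the time, the measured TCP pose, the force, the opening and the grip force at its end, in the units of the state.
- read_state(): the state, without advancing time (a new reading comes with each control period).
- read_camera(name): name is "scene" or "side" or "wrist"; returns (picture, depth): 384x512x3 uint8, blue, green, red; 384x512 float32, m along the optical axis (not along the pixel's ray), 0 where there is no reading.
- camera_params(name): a dict with "fx", "fy", "cx", "cy" (pixels), "k1" (the pictures are not rectified: a ray, as slopes to the right and down, at radius r is drawn at 1 + k1 r^2 times it, then the intrinsics apply), "position" and "rotation" of the camera in the world. Camera axes: x right, y up, looking along -z (the intrinsics and any distortion apply to the point x, -y, -z); pixel columns grow to the right and rows downward; lengths in m; the calibration is good to about 2 mm. A picture is of the moment at which its call begins: read the wrist's pose just before it. camera_params takes no time and is no camera call; for the wrist camera it gives the pose at the moment of the call.
- robot.close_job(): hands the job in; it is judged then, once.
The state is a dict: "t": time; "q": joint angles; "dq": joint speeds; "joint_torque": joint torques, N m; "tool_pos": TCP position; "orientation": TCP orientation; "force": force on the tool from outside, world axes, zero at the start; "wrist_torque": the same for the moment, N m; "opening": finger opening in m; "gripper_force": force on a finger pad.
Only numpy, scipy, OpenCV 4.12 (cv2) and the standard library are available. Lean on these libraries where they do the work, as an engineer would, in place of code of your own. Each camera call takes 0.05 s, during which the arm holds its last target. There are 200 camera calls.

## Task

Pour all six hazelnuts from the small open jar into the nut mill and stand the empty jar upright on the worktop. Then drop the mill's lid into its two slots and turn it clockwise, against its spring, to the orange pulse marks half-way to the lock, never as far as the lock's click. Finish while still gripping the lid there (it springs back if let go), and do not knock the honey jar, lemon or spice jar about.

Things in the scene. Friction and masses are not known exactly. Their poses are not given: they have to be found in the camera images.
- jar_mid (a point): Open preserve jar of clear glass with a red rubber ring below its rim, straight-sided, 60 across, 86 tall, wall about 5, inner floor 7 above its foot, 0.22 kg empty; the six hazelnuts lie in it. This point is its centre, 43 above its foot, z up its axis. It stands upright on the worktop. In a light pinch it pivots between the fingers: tip it with a firm grip (30 to 45 N).
- mill: Cordless nut mill, cream, 124 across at the foot, 114 at the collar, 110 tall, standing fast on rubber feet; origin at the centre of its underside, z up. The open chamber is 74 across, its floor 58 above the underside. The collar's aluminium lip (74 inside, top 110 up, 6 thick) has two slots for the lid's lugs, on the mill's +x and -x sides.
- mill_mouth (a point): Centre of the mill's mouth, on the axis at the top of the rim, 110 above the worktop; axes as the mill's.
- slot (a point): Middle of the slot on the mill's +x side, 41 from the axis, at the rim's top (the other lies opposite). A slot is about 22 wide and reaches 45 from the axis; a channel 8 high runs under the lip (14 to 6 below the rim's top) so that lugs let in can turn clockwise. A white dot on the rim marks each slot.
- pulse_mark (a point): Orange bar on the rim (and down the collar's side), 0.70 rad clockwise (from above) of the +x slot, 52 from the axis; another faces it across the mouth; pulse, half-way to the lock. Lid pointers stand here at the goal. A red dot at 1.40 rad means locked. Sprung catches under the rim begin to resist at about 1.04 rad and click between 1.1 and 1.2.
- lid_bar (a point): Centre of the cream grip bar on the sage-green lid (0.11 kg), which stands on its plug: 40 above the plug's underside, 26 above the flange's underside (so 136 above the worktop when the lid is home in the mill). The bar is 62 long (lid's x), 16 wide (y), 32 high, its foot 10 above the flange's underside. Flange 92 across. The lid is the same after half a turn.
- lid_lug (a point): Lug on the lid's +x side (another on -x), 11 wide, reaching 43 from the lid's axis, 7.5 to 12.5 below the flange; a white pointer on the flange stands over each. The plug is 70 across (2 clearance all round in the lip), 14 deep, its foot tapered. The point is 40 from the axis, 10 below the flange.
- pulse_ring (a joint): Sprung ring in the mill's collar that the lugs push round: rad, 0 at rest, growing clockwise from above. The lugs meet it when the lid is turned about 0.15 from mid-slot, so it reads about 0.55 with the lid at the orange bars. It resists with 0.14 N m there, 0.19 near the catch (0.6 to force it), and drives the lid back to the slots if let go.
- honey_mid (a point): Jar of honey with a dark lid, 65 across, 86 tall (bystander); its centre.
- lemon_mid (a point): Lemon, 83 x 58 x 58 (bystander); its centre.
- spice_mid (a point): Spice jar with a red cap, 45 across, 108 tall (bystander); its centre.
- jar: The preserve jar again: origin at the centre of its foot.
- nut0: Brown hazelnut, 15 across, 15 long, 10 g, in the jar at the start; origin at its centre.
- nut1: Brown hazelnut, 15 across, 15 long, 10 g, in the jar at the start; origin at its centre.
- nut2: Brown hazelnut, 15 across, 15 long, 10 g, in the jar at the start; origin at its centre.
- nut3: Brown hazelnut, 15 across, 15 long, 10 g, in the jar at the start; origin at its centre.
- nut4: Brown hazelnut, 15 across, 15 long, 10 g, in the jar at the start; origin at its centre.
- nut5: Brown hazelnut, 15 across, 15 long, 10 g, in the jar at the start; origin at its centre.

How it is judged:
On the way, in this order (a step that is already met when the one before it is completed fails the run):
1. all six hazelnuts lie in the mill's chamber (horizontal distance between each of nut0, nut1, nut2, nut3, nut4, nut5 and mill_mouth below 0.036 m and z of each of nut0, nut1, nut2, nut3, nut4, nut5 in the frame of mill below 0.095 m), for 0.2 s.
2. the jar stands upright on the worktop, let go (height (world z) of jar_mid between 0.037 and 0.049 m and angle between jar_mid's own z axis and vertical below 0.1 rad and linear speed of jar below 0.03 m/s and contact force between the fingers and jar below 0.1 N), for 0.2 s.
3. the lid is home in the collar, its lugs through the slots and not yet turned to the pulse marks (horizontal distance between lid_bar and mill_mouth below 0.004 m and z of lid_bar in the frame of mill below 0.139 m and angle between lid_bar's own z axis and vertical below 0.06 rad and value of joint pulse_ring between -1 and 0.35 rad), for 0.1 s.
At the end, for the whole second after the job is handed in: The fingers still grip the lid (over 2 N); it is home in the collar (within 4 mm of the axis, flange on the lip within 3 mm, level) and holds the sprung ring still at 0.55 +/- 0.17 rad; all six nuts in the chamber; jar upright on the worktop (all of step 1 and horizontal distance between lid_bar and mill_mouth below 0.004 m and z of lid_bar in the frame of mill below 0.139 m and angle between lid_bar's own z axis and vertical below 0.06 rad and value of joint pulse_ring between 0.38 and 0.72 rad and height (world z) of jar_mid between 0.037 and 0.049 m and angle between jar_mid's own z axis and vertical below 0.1 rad and linear speed of jar below 0.03 m/s and contact force between the fingers and lid above 2 N and velocity of joint pulse_ring between -0.1 and 0.1 rad/s); the arm keeps its last pose, push and grip.
It fails at once if the lid is turned into the lock's catch (value of joint pulse_ring above 1.05 rad).
It fails at once if the honey jar is knocked about (moved over 4 cm) (distance of honey_mid from where it was at the start of the episode above 0.04 m).
It fails at once if the lemon is knocked about (moved over 4 cm) (distance of lemon_mid from where it was at the start of the episode above 0.04 m).
It fails at once if the spice jar is knocked about (moved over 4 cm) (distance of spice_mid from where it was at the start of the episode above 0.04 m).
It also fails if it takes over 72 s, if anything falls off the work surface, if the arm or the gripper's body presses on something with over 40 N, if the wrist force passes 120 N, or if a joint passes its speed limit or range.

## Working session

There is one attempt and no reset: what is moved stays moved. The work goes in short steps, Python scripts to look and compute and a tool call to move; the robot and the scene stay as the last step left them, time stands still between calls to the robot, and variables do not carry over. Pictures are saved under pics/ and viewed, at most 10 in all, crops included, and the job is handed in when it is done.

Besides the shell and the picture viewer there is one more tool, called after "Call:" by a JSON object that holds its "op" and its "data", one argument or row to a line. carry_out: Moves the arm, as the interface text tells. Its arguments: {"type":"object","properties":{"targets":{"type":"array","items":{"type":"object","properties":{"hand":{"type":"number"},"x":{"type":"number"},"y":{"type":"number"},"z":{"type":"number"},"ax":{"type":"number"},"ay":{"type":"number"},"az":{"type":"number"}}}},"newtons":{"type":"number"}},"required":["targets"]}

```bash
ls; mkdir -p pics; cat > h.py <<'E'
import numpy as np, cv2
from scipy.spatial.transform import Rotation as R
from plant import read_state, read_camera, camera_params, robot
def rot(p):
    r=np.array(p["rotation"],float)
    return r if r.shape==(3,3) else (R.from_rotvec(r).as_matrix() if r.size==3 else R.from_quat(r).as_matrix())
def rays(p,uv):
    uv=np.asarray(uv,float).reshape(-1,2)
    K=np.array([[p["fx"],0,p["cx"]],[0,p["fy"],p["cy"]],[0,0,1.]])
    n=cv2.undistortPoints(uv[:,None],K,np.array([p["k1"],0,0,0.]))[:,0]
    return np.c_[n[:,0],-n[:,1],-np.ones(len(n))]@rot(p).T
def plane(p,uv,z):
    d=rays(p,uv);o=np.array(p["position"]);return o+d*((z-o[2])/d[:,2])[:,None]
def cloud(p,depth):
    h,w=depth.shape;u,v=np.meshgrid(np.arange(w),np.arange(h))
    d=rays(p,np.c_[u.ravel(),v.ravel()]).reshape(h,w,3)
    return np.array(p["position"])+d*depth[...,None]
E
python3 - <<'E'
from h import *
for c in("scene","side","wrist"):
    p=camera_params(c);print(c,p)
    im,d=read_camera(c);np.savez(f"{c}0.npz",im=im,d=d,**{k:np.array(v) for k,v in p.items() if not isinstance(v,str)})
    cv2.imwrite(f"pics/{c}0.png",im)
a=cv2.imread("pics/scene0.png");b=cv2.imread("pics/side0.png")
print(read_state())
E
```

```text
pics
scene {'fx': 425.7282153823216, 'fy': 425.7282153823216, 'cx': 257.990140048941, 'cy': 192.39398098229137, 'k1': -0.04721783117584473, 'position': array([-0.11821146, -0.66765935,  0.7538477 ]), 'rotation': array([ 0.96441244, -0.38055843, -0.66017852])}
side {'fx': 363.6264899470127, 'fy': 363.6264899470127, 'cx': 251.6897047049366, 'cy': 189.46263867101447, 'k1': 0.026625077983445444, 'position': array([0.3547671 , 0.69481197, 1.0495846 ]), 'rotation': array([ 0.17542973, -0.83380104, -2.6743279 ])}
wrist {'fx': 277.79923844899685, 'fy': 277.79923844899685, 'cx': 258.7022496079705, 'cy': 189.23903666047434, 'k1': -0.011030288533981194, 'position': array([0.06901572, 0.60273867, 0.38330871]), 'rotation': array([-0.26104696, -0.19877977,  1.30871187])}
{'t': 0.15, 'q': array([ 1.23357412e+00,  1.31008097e-01,  1.48903540e+00, -1.02283451e-05,
        1.52301409e+00, -8.53971866e-02]), 'dq': array([-0.00063135, -0.0018281 , -0.00233659,  0.00028317,  0.00135346,
        0.00144992]), 'joint_torque': array([ 6.56012926e-04, -5.60483587e+01, -4.92327726e+01,  7.68191228e-02,
        3.06956854e-02, -6.73194177e-05]), 'tool_pos': array([0.14942269, 0.5809127 , 0.40391259]), 'orientation': array([-3.94483224e-01, -3.11642658e+00,  2.25308432e-03]), 'force': array([0.01484413, 0.13611022, 0.92788977]), 'wrist_torque': array([0.02551715, 0.01133453, 0.06217091]), 'gripper_force': 0.0, 'opening': 0.09282238160871821}
```

View pics/scene0.png

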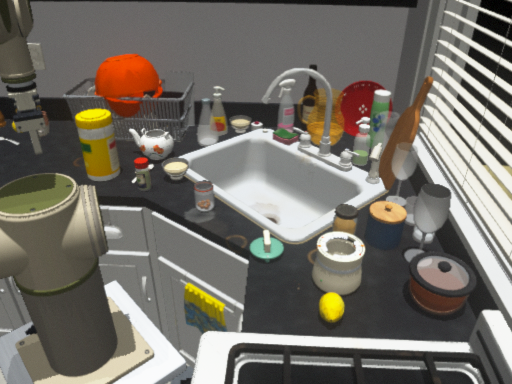

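View pics/side0.png

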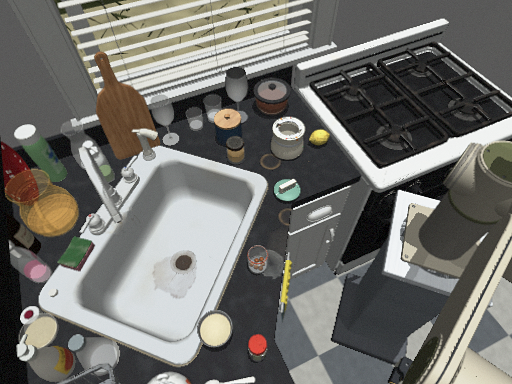

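Scene shows the mill at (337,262), lid (267,245), jar (204,195), lemon (331,307), honey (345,218), spice jar (142,175); the side view has the mill at (287,138), lid (287,188), jar (258,260).

```bash
python3 - <<'E'
from h import *
def ld(c):
    z=np.load(c+"0.npz");p={k:z[k] for k in z.files if k not in("im","d")};return z["im"],z["d"],p
def circ(P):
    A=np.c_[2*P[:,:2],np.ones(len(P))];s=np.linalg.lstsq(A,(P[:,:2]**2).sum(1),rcond=None)[0]
    return s[:2],np.sqrt(s[2]+s[:2]@s[:2])
big={}
for c,m,l,j in(("scene",(337,262),(267,245),(204,195)),("side",(287,138),(287,188),(258,260))):
    im,d,p=ld(c);C=cloud(p,d);hsv=cv2.cvtColor(im,cv2.COLOR_BGR2HSV)
    def box(q,r):
        u,v=q;return np.s_[v-r:v+r,u-r:u+r]
    P=C[box(m,42)].reshape(-1,3);s=P[(P[:,2]>.106)&(P[:,2]<.114)];print(c,"rim",len(s),s.mean(0),np.median(s[:,2]),circ(s))
    b=box(l,25);g=(hsv[b][...,0]>60)&(hsv[b][...,0]<95)&(hsv[b][...,1]>50);P=C[b][g];print(" lid green",len(P),P.min(0),P.max(0),P.mean(0))
    P=C[b].reshape(-1,3);t=P[P[:,2]>.040];print(" bar",len(t),t.mean(0),t[:,2].max(), cv2.PCA(t[:,:2].astype(np.float32),None) if 0 else np.linalg.eigh(np.cov(t[:,:2].T)))
    b=box(j,25);P=C[b];h=hsv[b];r=((h[...,0]<10)|(h[...,0]>172))&(h[...,1]>90);vv,uu=np.nonzero(r);print(" jar red",r.sum(),uu.min()+j[0]-25,uu.max()+j[0]-25,vv.min()+j[1]-25,vv.max()+j[1]-25)
    Q=P.reshape(-1,3);s=Q[(Q[:,2]>.02)&(Q[:,2]<.1)];print(" jar pts",len(s),s.min(0),s.max(0),s.mean(0), "top",s[s[:,2]>.08].mean(0),np.percentile(s[:,2],[50,90,99]))
    k=2 if c=="scene" else 3
    crop=[cv2.resize(im[v-42:v+42,u-42:u+42],None,fx=4.5,fy=4.5,interpolation=cv2.INTER_CUBIC) for u,v in(m,)]
    crop+=[cv2.resize(cv2.copyMakeBorder(im[v-40:v+40,u-40:u+40],0,0,0,0,0),crop[0].shape[:2][::-1],interpolation=cv2.INTER_CUBIC) for u,v in(l if c=="side" else j,)]
    big[c]=np.hstack(crop)
    for n,q in dict(lemon=(331,307) if c=="scene" else (319,137),honey=(345,216) if c=="scene" else (235,148),spice=(142,172) if c=="scene" else (258,347)).items():
        Q=C[box(q,12)].reshape(-1,3);Q=Q[Q[:,2]>.02];print(" ",n,Q.mean(0),Q[:,2].max())
cv2.imwrite("pics/c.png",cv2.resize(np.vstack(list(big.values())),(600,600)))
E
```

```text
scene rim 670 [ 0.56513643 -0.21213956  0.10931209] 0.10946273379543059 (array([ 0.56699   , -0.20979897]), np.float64(0.04863415745549059))
 lid green 558 [-0.11821146 -0.66765935 -0.00387569] [0.57367635 0.05331392 0.7538477 ] [ 0.50114692 -0.02193028  0.02180572]
 bar 123 [ 0.46695169 -0.05625381  0.09284444] 0.7538476978155914 EighResult(eigenvalues=array([2.41343726e-05, 4.39162421e-02]), eigenvectors=array([[-0.72284336,  0.69101192],
       [ 0.69101192,  0.72284336]]))
 jar red 24 194 211 187 191
 jar pts 534 [0.4799028  0.23966345 0.02028803] [0.59523684 0.46628679 0.0875599 ] [0.50986096 0.28016746 0.05681162] top [0.51118317 0.27273745 0.08353512] [0.05957205 0.08195948 0.08645485]
  lemon [ 0.45019131 -0.2868256   0.04809492] 0.7538476978155914
  honey [ 0.71461015 -0.11216415  0.07741393] 0.7538476978155914
  spice [0.41710144 0.48525928 0.0761933 ] 0.7538476978155914
side rim 326 [ 0.56834376 -0.20170665  0.10992095] 0.1098950078735434 (array([ 0.57012302, -0.2042779 ]), np.float64(0.048355087054739086))
 lid green 335 [ 0.3547671  -0.06125316 -0.02370384] [0.55968959 0.69481197 1.0495846 ] [5.04971184e-01 2.75838925e-04 2.43194765e-02]
 bar 110 [0.49958307 0.03698577 0.11592404] 1.0495845999624713 EighResult(eigenvalues=array([0.00020266, 0.03124762]), eigenvectors=array([[-0.97757267, -0.21059839],
       [-0.21059839,  0.97757267]]))
 jar red 32 247 267 247 263
 jar pts 402 [0.48304919 0.20991921 0.02009554] [0.60185215 0.3080652  0.09018141] [0.51334219 0.27801316 0.05523007] top [0.51324935 0.27708877 0.08455313] [0.05587609 0.08371878 0.08847109]
  lemon [ 0.46341986 -0.24899023  0.05721213] 1.0495845999624713
  honey [ 0.73289083 -0.08801242  0.07199078] 1.0495845999624713
  spice [0.42648531 0.51554851 0.10189876] 1.0495845999624713
```

View pics/c.png

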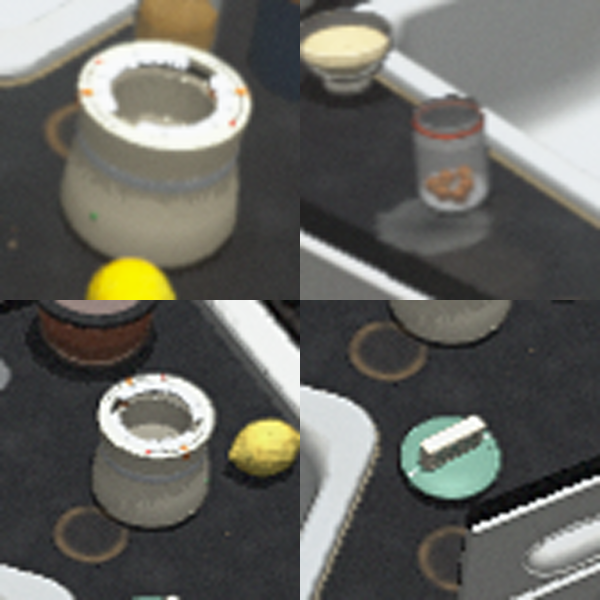

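Crops: mill rim has slots and orange/red marks visible. The lid's bar runs diagonally, and the jar stands upright with nuts. I'll move towards the jar and collect poses to identify the kinematics.

Call:
{"op": "carry_out", "data": {
  "targets": [
    {"hand":100,"x":-0.06,"y":-0.04,"z":0,"ax":-0.15},
    {"hand":100,"x":-0.12,"y":-0.08,"z":0,"ax":-0.3},
    {"hand":100,"x":-0.18,"y":-0.12,"z":0,"ax":-0.4},
    {"hand":100,"x":-0.24,"y":-0.16,"z":0,"ax":-0.5},
    {"hand":100,"x":-0.28,"y":-0.2,"z":0,"ax":-0.5},
    {"hand":100,"x":-0.28,"y":-0.2,"z":0,"ax":-0.5}
  ]
}}

```text
schema error: expected keys hand, x, y, z, ax, ay, az
```

```bash
cat > log.py <<'E'
from h import *
import json
s=read_state();json.dump({k:np.array(s[k]).tolist() for k in("q","tool_pos","orientation")},open("poses.jsonl","a"));open("poses.jsonl","a").write("\n")
print(s["t"],np.round(s["q"],3),np.round(s["tool_pos"],3));M=R.from_rotvec(s["orientation"]).as_matrix();print(np.round(M,3).tolist())
E
python3 log.py
```

```text
0.15 [ 1.234  0.131  1.489 -0.     1.523 -0.085] [0.149 0.581 0.404]
[[-0.968, 0.249, -0.0], [0.249, 0.968, -0.001], [0.0, -0.001, -1.0]]
```

Call:
{"op": "carry_out", "data": {
  "targets": [
    {"hand":100,"ay":0.15,"ax":0.1},
    {"hand":100,"ay":0.3,"ax":0.2},
    {"hand":100,"ay":0.45,"ax":0.3},
    {"hand":100,"ay":0.6,"ax":0.4},
    {"hand":100,"ay":0.7,"ax":0.4,"z":-0.05},
    {"hand":100,"ay":0.7,"ax":0.4,"z":-0.05}
  ]
}}

```text
schema error: expected keys hand, x, y, z, ax, ay, az
```

```bash
python3 log.py
```

```text
0.15 [ 1.234  0.131  1.489 -0.     1.523 -0.085] [0.149 0.581 0.404]
[[-0.968, 0.249, -0.0], [0.249, 0.968, -0.001], [0.0, -0.001, -1.0]]
```

All keys are required; resend.

Call:
{"op": "carry_out", "data": {
  "targets": [
    {"hand":100,"x":-0.06,"y":-0.04,"z":0,"ax":-0.15,"ay":0,"az":0},
    {"hand":100,"x":-0.12,"y":-0.08,"z":0,"ax":-0.3,"ay":0,"az":0},
    {"hand":100,"x":-0.18,"y":-0.12,"z":0,"ax":-0.4,"ay":0,"az":0},
    {"hand":100,"x":-0.24,"y":-0.16,"z":0,"ax":-0.5,"ay":0,"az":0},
    {"hand":100,"x":-0.28,"y":-0.2,"z":0,"ax":-0.5,"ay":0,"az":0},
    {"hand":100,"x":-0.28,"y":-0.2,"z":0,"ax":-0.5,"ay":0,"az":0}
  ]
}}

```text
t: 0.9
tool_pos: [0.372, 0.315, 0.4046]
orientation: [0.379, 2.96, 0.756]
force: [0.8, -0.3, -0.7]
opening: 0.0928
gripper_force: 0.0
```

```bash
python3 log.py
```

```text
0.9 [ 0.452 -0.381  2.     0.4    1.209 -0.948] [0.372 0.315 0.405]
[[-0.968, 0.221, 0.121], [0.252, 0.849, 0.464], [-0.0, 0.479, -0.878]]
```

Call:
{"op": "carry_out", "data": {
  "targets": [
    {"hand":100,"x":0,"y":0,"z":0,"ax":0.1,"ay":0.15,"az":0},
    {"hand":100,"x":0,"y":0,"z":0,"ax":0.2,"ay":0.3,"az":0},
    {"hand":100,"x":0,"y":0,"z":0,"ax":0.3,"ay":0.45,"az":0},
    {"hand":100,"x":0,"y":0,"z":0,"ax":0.4,"ay":0.6,"az":0},
    {"hand":100,"x":0,"y":0,"z":-0.05,"ax":0.4,"ay":0.7,"az":0},
    {"hand":100,"x":0,"y":0,"z":-0.05,"ax":0.4,"ay":0.7,"az":0}
  ]
}}

```text
t: 1.65
tool_pos: [0.3657, 0.294, 0.4505]
orientation: [-0.09, -2.475, -0.212]
force: [-0.2, -0.4, 0.7]
opening: 0.0929
gripper_force: 0.0
```

```bash
python3 log.py
```

```text
1.65 [ 0.403 -0.015  1.632  0.459  2.035 -0.995] [0.366 0.294 0.45 ]
[[-0.79, 0.117, -0.602], [0.013, 0.985, 0.174], [0.613, 0.13, -0.779]]
```

```bash
sed -i 1d poses.jsonl; cat > kin.py <<'E'
from h import *
import json
from scipy.optimize import least_squares
E=lambda a,t:R.from_euler(a,t).as_matrix()
def fk(q,k,full=True):
    a1,b,h,L1,a3,L2,d6=k
    w=E('z',q[3])@E('y',q[4])
    p=E('z',q[0])@(np.array([a1,b,h])+E('y',q[1])@(np.array([0,0,L1])+E('y',q[2])@(np.array([a3,0,L2])+w@np.array([0,0,d6]))))
    return p,E('z',q[0])@E('y',q[1]+q[2])@w@E('z',q[5])@C
C=np.eye(3)
P=[json.loads(l) for l in open("poses.jsonl")]
C=np.mean([fk(p["q"],[0]*7)[1].T@R.from_rotvec(p["orientation"]).as_matrix() for p in P],0);C=np.round(C)
f=lambda k:np.r_[np.concatenate([fk(p["q"],k)[0]-p["tool_pos"] for p in P]),1e-3*(k-[0,0,.4,.4,0,.5,.1])]
s=least_squares(f,[0,.05,.4,.4,0,.5,.1]);k=s.x
lo=np.array([-2.96,-.89,.02,-1.34,0,-2.66]);hi=np.array([2.96,2.26,2.5,4.48,2.73,2.66])
def ik(pos,Rm,q0=None):
    best=None
    rng=np.random.default_rng(0)
    for s0 in ([q0] if q0 is not None else [])+[lo+(hi-lo)*rng.random(6) for _ in range(12)]:
        g=lambda q:np.r_[(fk(q,k)[0]-pos)*5,(R.from_matrix(Rm.T@fk(q,k)[1]).as_rotvec())]
        r=least_squares(g,np.clip(s0,lo+1e-3,hi-1e-3),bounds=(lo,hi))
        if r.cost<1e-7:
            m=np.min(np.minimum(r.x-lo,hi-r.x)[[1,2,3,4,5]])
            if best is None or m>best[1]: best=(r.x,m)
    return best
def tool(phi,dip,roll=0):
    "tool pointing at azimuth phi, dipped, x_t up then rolled about z"
    z=np.array([np.cos(dip)*np.cos(phi),np.cos(dip)*np.sin(phi),-np.sin(dip)]);y=np.cross(z,[0,0,1]);y/=np.linalg.norm(y);x=np.cross(y,z)
    return np.c_[x,y,z]@E('z',roll)
if __name__=="__main__":
    print(C.tolist(),np.round(k,4),np.abs(s.fun[:-7]).max())
    for p in P: print(np.abs(fk(p["q"],k)[1]-R.from_rotvec(p["orientation"]).as_matrix()).max())
    J=np.array([.512,.277,.038]);Mi=np.array([.567,-.208,.17])
    for dip in(.35,.5):
        for ph in(0,.5,1,1.5,2):
            T=tool(ph,dip);b=ik(J-T[:,2]*.167,T);print("jar",dip,ph,b and np.round(b[0],2),b and round(b[1],2))
    for dip in(0.2,.45):
        for ph in(-.5,0,.5,1,1.5):
            for roll in(-2.2,2.2):
                T=tool(ph,dip,roll);d=T@tool(ph,dip).T@[0,0,1];d[2]=0;g=Mi-d*.03
                b=ik(g-T[:,2]*.167,T);print("mill",dip,ph,roll,b and np.round(b[0],2),b and round(b[1],2))
E
python3 kin.py
```

```text
[[0.0, -1.0, -0.0], [1.0, 0.0, 0.0], [-0.0, -0.0, 1.0]] [0.0125 0.0512 0.3265 0.3691 0.0706 0.5413 0.1914] 1.141912082452956e-05
3.977802245577755e-16
3.3306690738754696e-16
5.551115123125783e-16
jar 0.35 0 [ 0.85  0.34  2.32  4.2   0.94 -2.01] 0.18
jar 0.35 0.5 [-2.44  2.24  2.46  2.63  0.39  2.12] 0.02
jar 0.35 1 [-0.17  0.35  2.31  1.76  1.08 -1.07] 0.19
jar 0.35 1.5 [-0.22  0.59  1.9   1.24  1.38 -0.91] 0.6
jar 0.35 2 [-0.12  0.85  1.44  0.94  1.72 -0.87] 1.01
jar 0.5 0 [ 0.8   0.17  2.34  4.38  0.73 -2.25] 0.1
jar 0.5 0.5 None None
jar 0.5 1 [-0.11  0.18  2.34  1.61  0.91 -0.84] 0.16
jar 0.5 1.5 [-0.18  0.46  1.94  1.15  1.28 -0.8 ] 0.56
jar 0.5 2 [-0.09  0.73  1.5   0.87  1.62 -0.82] 1.0
mill 0.2 -0.5 -2.2 None None
mill 0.2 -0.5 2.2 None None
mill 0.2 0 -2.2 None None
mill 0.2 0 2.2 None None
mill 0.2 0.5 -2.2 None None
mill 0.2 0.5 2.2 [-1.06  0.27  2.12  1.44  1.42  1.4 ] 0.38
mill 0.2 1 -2.2 None None
mill 0.2 1 2.2 [-1.01  0.6   1.64  1.13  1.78  1.44] 0.86
mill 0.2 1.5 -2.2 None None
mill 0.2 1.5 2.2 [-0.88  0.91  1.14  0.93  2.14  1.44] 0.59
mill 0.45 -0.5 -2.2 None None
mill 0.45 -0.5 2.2 [-0.3  -0.34  2.47  4.19  0.21 -0.32] 0.03
mill 0.45 0 -2.2 [-0.87 -0.21  2.37  1.52  0.76 -2.61] 0.05
mill 0.45 0 2.2 [-0.78 -0.31  2.45  1.54  0.68  1.83] 0.05
mill 0.45 0.5 -2.2 None None
mill 0.45 0.5 2.2 [-0.97  0.07  2.12  1.24  1.24  1.66] 0.38
mill 0.45 1 -2.2 None None
mill 0.45 1 2.2 [-0.95  0.42  1.69  0.99  1.64  1.55] 0.81
mill 0.45 1.5 -2.2 None None
mill 0.45 1.5 2.2 [-0.84  0.73  1.24  0.79  1.99  1.44] 0.74
```

```bash
cat > plan.py <<'E'
from kin import *
def plan(g,Rm,name="",start=None,N=8):
    "g = grasp point wanted, Rm tool orientation"
    if start is None:
        s=read_state();p0,R0,q=np.array(s["tool_pos"]),R.from_rotvec(s["orientation"]).as_matrix(),np.array(s["q"])
    else: p0,R0,q=start
    p=np.array(g)-Rm[:,2]*.167
    d=R0.T@(p-p0);w=R.from_matrix(R0.T@Rm).as_rotvec()
    print(name,"shift",np.round(d,4),"turn",np.round(w,4),"|",round(np.linalg.norm(d),3),round(np.linalg.norm(w),3),"rows>=",round(max(np.linalg.norm(d)/.0625,np.linalg.norm(w)/.187),1))
    ok=True;qs=[]
    for t in np.linspace(0,1,N+1)[1:]:
        Rt=R0@R.from_rotvec(w*t).as_matrix();pt=p0+(p-p0)*t
        r=least_squares(lambda x:np.r_[(fk(x,k)[0]-pt)*5,R.from_matrix(Rt.T@fk(x,k)[1]).as_rotvec()],np.clip(q,lo+1e-3,hi-1e-3),bounds=(lo,hi))
        if r.cost>1e-6: ok=False;print("  fail at",t,r.cost,np.round(r.x,2));break
        q=r.x
    print("  ok",ok,"q",np.round(q,2))
    return p,Rm,q
E
python3 - <<'E'
from plan import *
T=tool(1.5,.4);J=np.array([.512,.277,.04])
a=plan(J-T[:,2]*.12+[0,0,.10],T,"pre")
b=plan(J-T[:,2]*.10,T,"pre2",a);plan(J,T,"grasp",b)
T=tool(1.75,.4);a=plan(J-T[:,2]*.12+[0,0,.10],T,"pre1.75")
E
```

```text
pre shift [-0.2262 -0.2873  0.0292] turn [-1.1508  0.3032  1.0108] | 0.367 1.561 rows>= 8.3
  ok True q [-0.43  0.22  1.94  1.04  1.62 -0.68]
pre2 shift [-0.0921  0.      0.0589] turn [0. 0. 0.] | 0.109 0.0 rows>= 1.7
  ok True q [-0.39  0.46  1.92  1.07  1.49 -0.85]
grasp shift [-0.   0.   0.1] turn [0. 0. 0.] | 0.1 0.0 rows>= 1.6
  ok True q [-0.21  0.54  1.92  1.21  1.35 -0.87]
pre1.75 shift [-0.2781 -0.2761 -0.0098] turn [-0.9478  0.3507  0.8663] | 0.392 1.331 rows>= 7.1
  ok True q [-0.34  0.46  1.64  0.95  1.78 -0.7 ]
```

Call:
{"op": "carry_out", "data": {
  "targets": [
    {"hand":100,"x":-0.028,"y":-0.036,"z":0.004,"ax":-0.14,"ay":0.04,"az":0.125},
    {"hand":100,"x":-0.056,"y":-0.072,"z":0.008,"ax":-0.28,"ay":0.075,"az":0.25},
    {"hand":100,"x":-0.085,"y":-0.108,"z":0.011,"ax":-0.43,"ay":0.115,"az":0.38},
    {"hand":100,"x":-0.113,"y":-0.144,"z":0.015,"ax":-0.57,"ay":0.15,"az":0.5},
    {"hand":100,"x":-0.141,"y":-0.18,"z":0.018,"ax":-0.71,"ay":0.19,"az":0.63},
    {"hand":100,"x":-0.17,"y":-0.215,"z":0.022,"ax":-0.86,"ay":0.227,"az":0.76},
    {"hand":100,"x":-0.198,"y":-0.251,"z":0.026,"ax":-1.0,"ay":0.265,"az":0.88},
    {"hand":100,"x":-0.226,"y":-0.287,"z":0.029,"ax":-1.15,"ay":0.303,"az":1.01}
  ]
}}

```text
t: 2.65
tool_pos: [0.4926, 0.0127, 0.2491]
orientation: [-1.521, -1.506, -1.009]
force: [0.8, 0.9, -0.3]
opening: 0.0931
gripper_force: 0.0
```

```bash
python3 log.py; python3 - <<'E'
from plan import *
P=camera_params("wrist");im,d=read_camera("wrist");cv2.imwrite("pics/w1.png",im);C=cloud(P,d)
m=(np.linalg.norm(C[...,:2]-[.512,.277],axis=-1)<.05)&(C[...,2]>.02)&(C[...,2]<.1)&(d>0)
Q=C[m];print(len(Q),Q.mean(0),np.percentile(Q,[1,99],axis=0))
hsv=cv2.cvtColor(im,cv2.COLOR_BGR2HSV)
r=((hsv[...,0]<12)|(hsv[...,0]>170))&(hsv[...,1]>110)&m;Q=C[r];v,u=np.nonzero(r);print("red",len(Q),Q.mean(0) if len(Q) else 0,[u.min(),u.max(),v.min(),v.max()] if len(u) else 0)
t=Q[Q[:,2]>.06]; print(np.percentile(t,[2,50,98],axis=0))
E
```

```text
2.65 [-0.421  0.22   1.925  1.012  1.648 -0.697] [0.493 0.013 0.249]
[[-0.006, 1.0, 0.024], [0.402, -0.02, 0.915], [0.915, 0.015, -0.402]]
3128 [0.51227713 0.27167204 0.05772968] [[0.48421344 0.24566014 0.02112322]
 [0.53951606 0.30454391 0.08559068]]
red 53 [0.49722724 0.25560878 0.07841725] [np.int64(244), np.int64(271), np.int64(227), np.int64(247)]
[[0.48488284 0.24651115 0.07442452]
 [0.49596299 0.25374288 0.07866393]
 [0.51285525 0.27341373 0.08057645]]
```

View pics/w1.png

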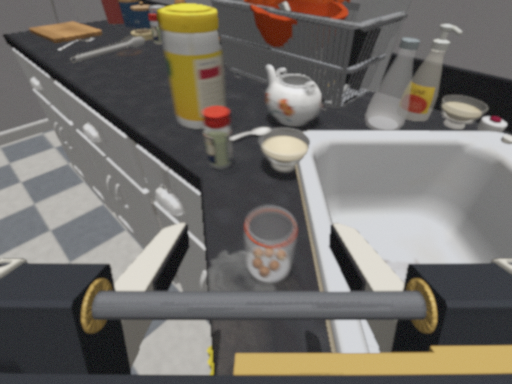

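The wrist view has the jar upright at (270,243), centred between the fingers, with the nuts on its floor and a clear approach.

```bash
python3 - <<'E'
from plan import *
T=tool(1.5,.4);J=np.array([.512,.276,.039])
b=plan(J-T[:,2]*.10,T,"pre2");plan(J,T,"grasp");plan(J,T,"g2",b)
E
```

```text
pre2 shift [-0.086   0.      0.0605] turn [-0.0317  0.0128  0.0241] | 0.105 0.042 rows>= 1.7
  ok True q [-0.39  0.43  1.93  1.07  1.5  -0.84]
grasp shift [-0.0848  0.0032  0.1604] turn [-0.0317  0.0128  0.0241] | 0.181 0.042 rows>= 2.9
  ok True q [-0.21  0.51  1.93  1.2   1.36 -0.86]
g2 shift [-0.   0.   0.1] turn [0. 0. 0.] | 0.1 0.0 rows>= 1.6
  ok True q [-0.21  0.51  1.93  1.2   1.36 -0.86]
```

Call:
{"op": "carry_out", "data": {
  "targets": [
    {"hand":100,"x":-0.05,"y":0,"z":0.03,"ax":0,"ay":0,"az":0},
    {"hand":100,"x":-0.092,"y":0,"z":0.06,"ax":0,"ay":0,"az":0},
    {"hand":100,"x":-0.092,"y":0,"z":0.09,"ax":0,"ay":0,"az":0},
    {"hand":100,"x":-0.092,"y":0,"z":0.125,"ax":0,"ay":0,"az":0},
    {"hand":100,"x":-0.092,"y":0,"z":0.159,"ax":0,"ay":0,"az":0},
    {"hand":100,"x":-0.092,"y":0,"z":0.159,"ax":0,"ay":0,"az":0}
  ]
}}

```text
t: 3.45
tool_pos: [0.4948, 0.1243, 0.1007]
orientation: [-1.513, -1.512, -1.002]
force: [0.1, -0.3, 0.0]
opening: 0.0932
gripper_force: 0.0
```

```bash
python3 log.py; python3 - <<'E'
from plan import *
s=read_state();M=R.from_rotvec(s["orientation"]).as_matrix();print("grasp pt",s["tool_pos"]+M[:,2]*.167,s["force"])
E
```

```text
3.45 [-0.207  0.512  1.926  1.159  1.374 -0.882] [0.495 0.124 0.101]
[[-0.009, 1.0, 0.015], [0.403, -0.01, 0.915], [0.915, 0.014, -0.403]]
grasp pt [0.49731558 0.27711318 0.03344777] [ 0.13733042 -0.29897782  0.04261635]
```

Call:
{"op": "carry_out", "data": {
  "targets": [
    {"hand":100,"x":0.004,"y":0.008,"z":0,"ax":0,"ay":0,"az":-0.015},
    {"hand":100,"x":0.005,"y":0.0148,"z":-0.003,"ax":0,"ay":0,"az":-0.015},
    {"hand":100,"x":0.005,"y":0.0148,"z":-0.003,"ax":0,"ay":0,"az":-0.015}
  ]
}}

```text
t: 3.82
tool_pos: [0.5126, 0.1204, 0.1093]
orientation: [-1.505, -1.526, -1.019]
force: [0.2, 0.8, 0.8]
opening: 0.0928
gripper_force: 0.0
```

```bash
python3 log.py; python3 - <<'E'
from plan import *
s=read_state();M=R.from_rotvec(s["orientation"]).as_matrix();print("grasp pt",s["tool_pos"]+M[:,2]*.167,s["force"])
E
```

```text
3.825 [-0.207  0.521  1.886  1.158  1.383 -0.872] [0.513 0.12  0.109]
[[-0.028, 0.999, 0.021], [0.403, -0.008, 0.915], [0.915, 0.034, -0.403]]
grasp pt [0.51611444 0.27324437 0.04211154] [0.23959032 0.80607719 0.82390952]
```

Call:
{"op": "carry_out", "data": {
  "targets": [
    {"hand":100,"x":0,"y":-0.004,"z":0.002,"ax":0,"ay":0,"az":0.034},
    {"hand":100,"x":0,"y":-0.004,"z":0.002,"ax":0,"ay":0,"az":0.034},
    {"hand":0,"x":0,"y":-0.004,"z":0.002,"ax":0,"ay":0,"az":0.034},
    {"hand":0,"x":0,"y":-0.004,"z":0.002,"ax":0,"ay":0,"az":0.034},
    {"hand":0,"x":0,"y":-0.004,"z":0.002,"ax":0,"ay":0,"az":0.034},
    {"hand":0,"x":0,"y":-0.004,"z":0.002,"ax":0,"ay":0,"az":0.034},
    {"hand":0,"x":0,"y":-0.004,"z":0.002,"ax":0,"ay":0,"az":0.034}
  ],
  "newtons": 40
}}

```text
t: 4.7
tool_pos: [0.5073, 0.1233, 0.1075]
orientation: [-1.525, -1.494, -0.997]
force: [1.4, 0.6, 0.2]
opening: 0.0587
gripper_force: 40.0
```

```bash
python3 log.py; python3 - <<'E'
from plan import *
s=read_state();M=R.from_rotvec(s["orientation"]).as_matrix();print("grasp pt",s["tool_pos"]+M[:,2]*.167,s["force"],s["opening"],s["gripper_force"])
E
```

```text
4.7 [-0.204  0.516  1.899  1.161  1.38  -0.844] [0.507 0.123 0.107]
[[0.008, 1.0, 0.019], [0.402, -0.021, 0.915], [0.916, 0.0, -0.402]]
grasp pt [0.51055809 0.27616701 0.04035099] [1.36980584 0.56156707 0.15089335] 0.05873063928665768 39.99648038763553
```

```bash
cat > pour.py <<'E'
from plan import *
ut=np.array([.916,0,-.402]);MI=np.array([.568,-.207]);
def jarpts(T):
    u=T@ut;n=-(np.array([0,0,1])-u[2]*u);n/=max(np.linalg.norm(n),1e-6) # lowest radial dir
    return u,.046*u+.030*n
gx=np.array([(a,b,c) for a in np.linspace(-.0375,.0375,5) for b in np.linspace(-.094,.094,13) for c in np.linspace(0,.102,6)])
gf=np.array([(a,s*b,c) for a in(-.011,0,.011) for s in(-1,1) for b in(.03,.049) for c in np.linspace(.102,.186,6)])
cam=np.array([(a,b,c) for a in(.05,.11) for b in(-.04,.04) for c in(0,.05)])
jt=lambda T:None
def pose(ph,dip,roll,zl=.125,back=.010):
    T=tool(ph,dip,roll);u,l=jarpts(T);d=u[:2]/np.linalg.norm(u[:2])
    g=np.r_[MI-d*back,zl]-l
    return T,g,u
def clear(T,g):
    p=g-T[:,2]*.167;out=[]
    for S in(gx,gf,cam):
        W=p+S@T.T;r=np.linalg.norm(W[:,:2]-MI,axis=1)-.0625;h=W[:,2]-.11
        out.append(np.min(np.where((r>0)&(h>0),np.hypot(r,h),np.maximum(r,h))))
    return np.round(out,3),np.round((p+gx@T.T)[:,2].min(),3)
if __name__=="__main__":
    for dip in(.1,.25,.4,.55):
        for ph in(.6,1,1.4):
            r=[r for r in np.arange(1.5,3.0,.02) if np.degrees(np.arccos(tool(ph,dip,r)@ut@[0,0,1]))>120]
            if not r: continue
            T,g,u=pose(ph,dip,r[0]);b=ik(g-T[:,2]*.167,T)
            print(dip,ph,round(r[0],2),"u az",round(np.degrees(np.arctan2(u[1],u[0]))),"clr",*clear(T,g),"g",np.round(g,3),b and (np.round(b[0],2),round(b[1],2)))
E
python3 pour.py
```

```text
0.1 0.6 2.22 u az -88 clr [0.003 0.017 0.045] 0.084 g [ 0.567 -0.173  0.174] (array([-1.05,  0.37,  2.03,  1.44,  1.55,  1.38]), np.float64(0.47))
0.1 1 2.22 u az -65 clr [0.003 0.017 0.045] 0.084 g [ 0.553 -0.176  0.174] (array([-1.01,  0.62,  1.66,  1.2 ,  1.83,  1.44]), np.float64(0.84))
0.1 1.4 2.22 u az -42 clr [0.003 0.017 0.045] 0.084 g [ 0.542 -0.184  0.174] (array([-0.91,  0.87,  1.26,  1.03,  2.11,  1.47]), np.float64(0.62))
0.25 0.6 2.32 u az -95 clr [0.015 0.017 0.056] 0.099 g [ 0.571 -0.173  0.174] (array([-1.02,  0.25,  2.05,  1.35,  1.44,  1.6 ]), np.float64(0.45))
0.25 1 2.32 u az -72 clr [0.015 0.017 0.056] 0.099 g [ 0.557 -0.174  0.174] (array([-0.99,  0.52,  1.69,  1.12,  1.74,  1.6 ]), np.float64(0.81))
0.25 1.4 2.32 u az -49 clr [0.015 0.017 0.056] 0.099 g [ 0.545 -0.181  0.174] (array([-0.89,  0.77,  1.3 ,  0.94,  2.03,  1.57]), np.float64(0.7))
0.4 0.6 2.48 u az -105 clr [0.031 0.021 0.064] 0.119 g [ 0.577 -0.174  0.174] (array([-0.98,  0.14,  2.04,  1.23,  1.35,  1.9 ]), np.float64(0.46))
0.4 1 2.48 u az -82 clr [0.031 0.021 0.064] 0.119 g [ 0.563 -0.173  0.174] (array([-0.95,  0.42,  1.7 ,  1.03,  1.66,  1.83]), np.float64(0.8))
0.4 1.4 2.48 u az -59 clr [0.031 0.021 0.064] 0.119 g [ 0.55  -0.178  0.174] (array([-0.87,  0.67,  1.34,  0.86,  1.95,  1.75]), np.float64(0.78))
0.55 0.6 2.72 u az -120 clr [0.05  0.028 0.072] 0.146 g [ 0.585 -0.177  0.174] (array([-0.92,  0.08,  2.01,  1.1 ,  1.27,  2.3 ]), np.float64(0.36))
0.55 1 2.72 u az -97 clr [0.05  0.028 0.072] 0.146 g [ 0.572 -0.173  0.174] (array([-0.9 ,  0.34,  1.7 ,  0.94,  1.58,  2.16]), np.float64(0.5))
0.55 1.4 2.72 u az -74 clr [0.05  0.028 0.072] 0.146 g [ 0.558 -0.174  0.174] (array([-0.83,  0.58,  1.37,  0.78,  1.86,  2.02]), np.float64(0.64))
```

```bash
python3 - <<'E'
from pour import *
s=read_state();M=R.from_rotvec(s["orientation"]).as_matrix();g0=np.array(s["tool_pos"])+M[:,2]*.167
a=plan(g0+[0,0,.13],M,"lift")
T,g,u=pose(1.2,.4,.8,.16)
b=plan(g,T,"W1",a,16);print(b[0],clear(T,g),np.degrees(np.arccos(u[2])))
for f in(.25,.5,.75): 
    w=R.from_matrix(M.T@T).as_rotvec()*f; print(np.round(a[0]+(b[0]-a[0])*f+(M@R.from_rotvec(w).as_matrix())[:,2]*.167,3))
E
```

```text
lift shift [ 1.19e-01  1.00e-04 -5.23e-02] turn [0. 0. 0.] | 0.13 0.0 rows>= 2.1
  ok True q [-0.2   0.22  1.95  1.13  1.48 -0.62]
W1 shift [-0.2018 -0.0395 -0.3934] turn [-0.3013  0.1426  0.9317] | 0.444 0.99 rows>= 7.1
  ok True q [-0.97  0.53  1.61  0.9   1.8   0.03]
[ 0.45861909 -0.31717841  0.21081809] (array([ 0.012, -0.011,  0.092]), np.float64(0.085)) 41.89653260378886
[0.512 0.167 0.168]
[0.513 0.056 0.163]
[ 0.514 -0.058  0.156]
```

```bash
python3 - <<'E'
from pour import *
s=read_state();M=R.from_rotvec(s["orientation"]).as_matrix();g0=np.array(s["tool_pos"])+M[:,2]*.167
a=plan(g0+[0,0,.13],M,"lift")
T,g,u=pose(1.2,.4,1.0,.205)
b=plan(g,T,"W1",a,16)
for r,z in((1.0,.205),(1.3,.175),(1.5,.155),(1.7,.142),(1.9,.132),(2.1,.127),(2.3,.127),(2.5,.127)):
    T,g,u=pose(1.2,.4,r,z);print("   roll",r,"tilt",round(np.degrees(np.arccos(u[2]))),*clear(T,g))
    plan(g,T,"",b,4)
E
```

```text
lift shift [ 1.19e-01  1.00e-04 -5.23e-02] turn [0. 0. 0.] | 0.13 0.0 rows>= 2.1
  ok True q [-0.2   0.22  1.95  1.13  1.48 -0.62]
W1 shift [-0.1504 -0.0395 -0.4125] turn [-0.2906  0.175   1.1298] | 0.441 1.18 rows>= 7.1
  ok True q [-0.96  0.44  1.62  0.92  1.85  0.3 ]
   roll 1.0 tilt 52 [0.04  0.04  0.134] 0.134
 shift [0. 0. 0.] turn [0. 0. 0.] | 0.0 0.0 rows>= 0.0
  ok True q [-0.96  0.44  1.62  0.92  1.85  0.3 ]
   roll 1.3 tilt 68 [0.026 0.022 0.104] 0.118
 shift [-0.005   0.0116  0.0101] turn [-0.  -0.   0.3] | 0.016 0.3 rows>= 1.6
  ok True q [-0.96  0.46  1.62  0.92  1.83  0.58]
   roll 1.5 tilt 78 [0.014 0.012 0.085] 0.111
 shift [-0.0068  0.021   0.0168] turn [-0.   0.   0.5] | 0.028 0.5 rows>= 2.7
  ok True q [-0.95  0.48  1.61  0.92  1.81  0.77]
   roll 1.7 tilt 87 [0.014 0.006 0.074] 0.105
 shift [-0.0041  0.0267  0.0206] turn [-0.   0.   0.7] | 0.034 0.7 rows>= 3.7
  ok True q [-0.94  0.5   1.6   0.92  1.81  0.97]
   roll 1.9 tilt 97 [0.014 0.004 0.067] 0.099
 shift [0.0005 0.0318 0.0231] turn [-0.  -0.   0.9] | 0.039 0.9 rows>= 4.8
  ok True q [-0.93  0.51  1.59  0.93  1.8   1.18]
   roll 2.1 tilt 106 [0.019 0.007 0.063] 0.101
 shift [0.0076 0.0347 0.0235] turn [-0.  -0.   1.1] | 0.043 1.1 rows>= 5.9
  ok True q [-0.93  0.53  1.57  0.93  1.8   1.39]
   roll 2.3 tilt 114 [0.025 0.015 0.063] 0.111
 shift [0.0169 0.0354 0.0217] turn [0.  0.  1.3] | 0.045 1.3 rows>= 7.0
  ok True q [-0.92  0.54  1.54  0.94  1.8   1.6 ]
   roll 2.5 tilt 121 [0.033 0.024 0.064] 0.122
 shift [0.0253 0.0373 0.0198] turn [-0.  -0.   1.5] | 0.049 1.5 rows>= 8.0
  ok True q [-0.91  0.55  1.52  0.95  1.81  1.82]
```

Call:
{"op": "carry_out", "data": {
  "targets": [
    {"hand":0,"x":0.03,"y":0,"z":-0.013,"ax":0,"ay":0,"az":0},
    {"hand":0,"x":0.06,"y":0,"z":-0.026,"ax":0,"ay":0,"az":0},
    {"hand":0,"x":0.09,"y":0,"z":-0.039,"ax":0,"ay":0,"az":0},
    {"hand":0,"x":0.119,"y":0,"z":-0.052,"ax":0,"ay":0,"az":0}
  ]
}}

```text
t: 5.2
tool_pos: [0.5066, 0.1236, 0.2377]
orientation: [-1.526, -1.494, -0.994]
force: [-0.1, 0.7, -1.2]
opening: 0.0587
gripper_force: 40.0
```

Call:
{"op": "carry_out", "data": {
  "targets": [
    {"hand":0,"x":-0.018,"y":-0.005,"z":-0.052,"ax":-0.036,"ay":0.022,"az":0.141},
    {"hand":0,"x":-0.036,"y":-0.01,"z":-0.104,"ax":-0.073,"ay":0.044,"az":0.282},
    {"hand":0,"x":-0.055,"y":-0.015,"z":-0.155,"ax":-0.109,"ay":0.066,"az":0.424},
    {"hand":0,"x":-0.073,"y":-0.02,"z":-0.207,"ax":-0.145,"ay":0.088,"az":0.565},
    {"hand":0,"x":-0.091,"y":-0.025,"z":-0.259,"ax":-0.182,"ay":0.109,"az":0.706},
    {"hand":0,"x":-0.11,"y":-0.03,"z":-0.311,"ax":-0.218,"ay":0.131,"az":0.847},
    {"hand":0,"x":-0.128,"y":-0.035,"z":-0.363,"ax":-0.254,"ay":0.153,"az":0.989},
    {"hand":0,"x":-0.146,"y":-0.04,"z":-0.4145,"ax":-0.29,"ay":0.175,"az":1.13}
  ]
}}

```text
t: 6.2
tool_pos: [0.4574, -0.3154, 0.2696]
orientation: [-2.013, -0.195, -0.604]
force: [1.2, 0.1, -2.1]
opening: 0.0586
gripper_force: 40.0
```

Call:
{"op": "carry_out", "data": {
  "targets": [
    {"hand":0,"x":0,"y":0,"z":0,"ax":0,"ay":0,"az":0},
    {"hand":0,"x":0,"y":0,"z":0,"ax":0,"ay":0,"az":0},
    {"hand":0,"x":0,"y":0,"z":0,"ax":0,"ay":0,"az":0}
  ]
}}

```text
t: 6.58
tool_pos: [0.4582, -0.3125, 0.2696]
orientation: [-2.011, -0.203, -0.605]
force: [-0.4, -0.0, -3.2]
opening: 0.0586
gripper_force: 40.0
```

```bash
python3 log.py; python3 - <<'E'
from pour import *
s=read_state();print(s["opening"],s["gripper_force"],s["force"])
p0=np.array(s["tool_pos"]);R0=R.from_rotvec(s["orientation"]).as_matrix()
T,g,u=pose(1.2,.4,1.0,.21);plan(g,T,"err")
im,d=read_camera("scene");cv2.imwrite("pics/s2.png",cv2.resize(im[150:330,200:440],None,fx=3,fy=3))
for r,z in((1.0,.21),(1.3,.18),(1.5,.16),(1.7,.147),(1.9,.137),(2.1,.132),(2.3,.132),(2.5,.132)):
    T,g,u=pose(1.2,.4,r,z);print(r,end="");plan(g,T,"",None,3)
E
```

```text
6.575 [-0.962  0.431  1.618  0.919  1.854  0.303] [ 0.458 -0.312  0.27 ]
[[0.861, 0.385, 0.331], [-0.107, -0.499, 0.86], [0.496, -0.776, -0.389]]
0.05860460720789383 39.995241744909436 [-0.37417242 -0.0410593  -3.23813252]
err shift [ 0.0011  0.0001 -0.0015] turn [-0.0022  0.002  -0.0007] | 0.002 0.003 rows>= 0.0
  ok True q [-0.96  0.43  1.62  0.92  1.85  0.3 ]
1.0 shift [ 0.001   0.0002 -0.0015] turn [-0.0022  0.0021 -0.0005] | 0.002 0.003 rows>= 0.0
  ok True q [-0.96  0.43  1.62  0.92  1.85  0.3 ]
1.3 shift [-0.004   0.0118  0.0086] turn [-0.0019  0.0024  0.2995] | 0.015 0.3 rows>= 1.6
  ok True q [-0.96  0.45  1.62  0.92  1.83  0.59]
1.5 shift [-0.0057  0.0213  0.0153] turn [-0.0016  0.0026  0.4995] | 0.027 0.5 rows>= 2.7
  ok True q [-0.95  0.48  1.61  0.92  1.82  0.78]
1.7 shift [-0.0031  0.027   0.0191] turn [-0.0014  0.0028  0.6995] | 0.033 0.7 rows>= 3.7
  ok True q [-0.94  0.49  1.6   0.92  1.81  0.98]
1.9 shift [0.0015 0.0321 0.0215] turn [-0.0011  0.003   0.8995] | 0.039 0.9 rows>= 4.8
  ok True q [-0.93  0.51  1.59  0.93  1.8   1.18]
2.1 shift [0.0087 0.035  0.0219] turn [-8.0000e-04  3.1000e-03  1.0995e+00] | 0.042 1.1 rows>= 5.9
  ok True q [-0.93  0.52  1.57  0.94  1.8   1.39]
2.3 shift [0.0179 0.0356 0.0201] turn [-5.0000e-04  3.2000e-03  1.2995e+00] | 0.045 1.3 rows>= 6.9
  ok True q [-0.92  0.53  1.54  0.94  1.81  1.61]
2.5 shift [0.0264 0.0376 0.0182] turn [-2.0000e-04  3.4000e-03  1.4995e+00] | 0.049 1.5 rows>= 8.0
  ok True q [-0.91  0.54  1.52  0.95  1.81  1.82]
```

View pics/s2.png

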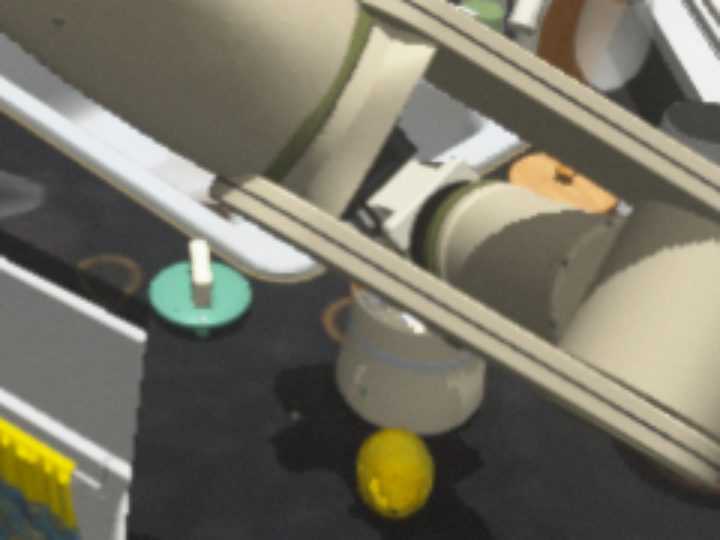

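The scene view is mostly blocked by the arm; the mill at (410,360) and lemon at (395,470) are untouched and the hand is clear above. Pouring now.

Call:
{"op": "carry_out", "data": {
  "targets": [
    {"hand":0,"x":-0.002,"y":0.006,"z":0.004,"ax":0,"ay":0,"az":0.15},
    {"hand":0,"x":-0.004,"y":0.012,"z":0.008,"ax":0,"ay":0,"az":0.3},
    {"hand":0,"x":-0.005,"y":0.017,"z":0.012,"ax":0,"ay":0,"az":0.4},
    {"hand":0,"x":-0.006,"y":0.021,"z":0.015,"ax":0,"ay":0,"az":0.5},
    {"hand":0,"x":-0.004,"y":0.024,"z":0.017,"ax":0,"ay":0,"az":0.6},
    {"hand":0,"x":-0.003,"y":0.027,"z":0.019,"ax":0,"ay":0,"az":0.7},
    {"hand":0,"x":0,"y":0.03,"z":0.021,"ax":0,"ay":0,"az":0.8},
    {"hand":0,"x":0.002,"y":0.032,"z":0.022,"ax":0,"ay":0,"az":0.9}
  ]
}}

```text
t: 7.62
tool_pos: [0.4799, -0.3099, 0.2375]
orientation: [-1.851, 0.677, -0.022]
force: [0.5, -0.0, -2.2]
opening: 0.059
gripper_force: 40.0
```

```bash
python3 - <<'E'
from pour import *
s=read_state();print(s["opening"],s["gripper_force"],s["force"])
for r,z in((1.9,.137),(2.0,.134),(2.1,.132),(2.3,.132),(2.5,.132),(2.65,.132)):
    T,g,u=pose(1.2,.4,r,z);print(r,end="");plan(g,T,"",None,3);print(np.degrees(np.arccos(u[2])),clear(T,g))
E
```

```text
0.05896220012095351 39.99218279030174 [ 0.51014055 -0.00342043 -2.21954286]
1.9 shift [-0.0005  0.0007 -0.0003] turn [ 0.0006  0.0028 -0.0034] | 0.001 0.004 rows>= 0.0
  ok True q [-0.93  0.51  1.59  0.93  1.8   1.18]
96.67345585421096 (array([0.016, 0.009, 0.07 ]), np.float64(0.104))
2.0 shift [ 0.0029 -0.0009  0.0001] turn [0.0007 0.0027 0.0966] | 0.003 0.097 rows>= 0.5
  ok True q [-0.93  0.51  1.58  0.93  1.8   1.29]
101.21864320465632 (array([0.018, 0.01 , 0.067]), np.float64(0.105))
2.1 shift [ 0.0063 -0.0031  0.    ] turn [0.0008 0.0027 0.1966] | 0.007 0.197 rows>= 1.1
  ok True q [-0.93  0.52  1.57  0.94  1.8   1.39]
105.62787519031092 (array([0.02 , 0.012, 0.065]), np.float64(0.106))
2.3 shift [ 0.0125 -0.0099 -0.0017] turn [0.0011 0.0026 0.3966] | 0.016 0.397 rows>= 2.1
  ok True q [-0.92  0.53  1.54  0.94  1.81  1.61]
113.92782209988852 (array([0.028, 0.02 , 0.064]), np.float64(0.116))
2.5 shift [ 0.0192 -0.0154 -0.0037] turn [0.0014 0.0025 0.5966] | 0.025 0.597 rows>= 3.2
  ok True q [-0.91  0.54  1.52  0.95  1.81  1.82]
121.29014812031907 (array([0.037, 0.029, 0.065]), np.float64(0.127))
2.65 shift [ 0.0243 -0.0185 -0.0052] turn [0.0016 0.0024 0.7466] | 0.031 0.747 rows>= 4.0
  ok True q [-0.91  0.55  1.5   0.95  1.81  1.98]
125.9612210289987 (array([0.044, 0.036, 0.066]), np.float64(0.137))
```

Call:
{"op": "carry_out", "data": {
  "targets": [
    {"hand":0,"x":0.003,"y":-0.001,"z":0,"ax":0,"ay":0,"az":0.1},
    {"hand":0,"x":0.006,"y":-0.003,"z":0,"ax":0,"ay":0,"az":0.2},
    {"hand":0,"x":0.009,"y":-0.006,"z":-0.001,"ax":0,"ay":0,"az":0.3},
    {"hand":0,"x":0.0125,"y":-0.01,"z":-0.002,"ax":0,"ay":0,"az":0.4},
    {"hand":0,"x":0.016,"y":-0.0125,"z":-0.003,"ax":0,"ay":0,"az":0.5},
    {"hand":0,"x":0.019,"y":-0.0155,"z":-0.004,"ax":0,"ay":0,"az":0.6},
    {"hand":0,"x":0.0245,"y":-0.0185,"z":-0.005,"ax":0,"ay":0,"az":0.75},
    {"hand":0,"x":0.0245,"y":-0.0185,"z":-0.005,"ax":0,"ay":0,"az":0.75}
  ]
}}

```text
t: 8.62
tool_pos: [0.5068, -0.3215, 0.2486]
orientation: [-1.499, 1.324, 0.461]
force: [-0.6, 0.3, -2.2]
opening: 0.0584
gripper_force: 40.0
```

```bash
python3 - <<'E'
from pour import *
s=read_state();print(s["opening"],s["gripper_force"],s["force"])
o=[]
for c in("side","wrist"):
    P=camera_params(c);im,d=read_camera(c)
    o.append(cv2.resize(im[90:190,230:350] if c=="side" else im,(400,333)))
cv2.imwrite("pics/p1.png",np.hstack(o))
E
```

```text
0.05840223216736958 39.99659998342395 [-0.55205565  0.34652333 -2.17192081]
```

View pics/p1.png

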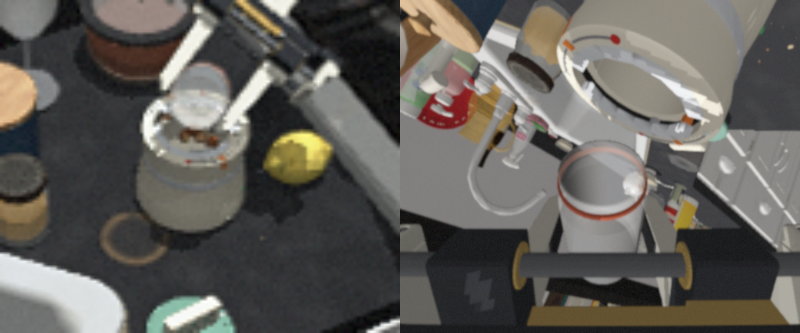

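Side view: brown nuts lie in the mill at (200,135); the wrist view shows the jar at (600,195) empty. Returning the jar to its spot.

```bash
python3 - <<'E'
from pour import *
M=np.array([[0.008,1,.019],[.402,-.021,.915],[.916,0,-.402]]);M=R.from_matrix(M).as_matrix();print(M@ut)
g0=np.array([.5106,.2762,.0414])
T,g,u=pose(1.2,.4,1.3,.22);print(clear(T,g))
a=plan(g,T,"A");print(a[0])
b=plan(g0+[0,0,.08],M,"B",a,16);c=plan(g0,M,"C",b)
E
```

```text
[-1.54937935e-04  2.00988082e-04  1.00032991e+00]
(array([0.066, 0.067, 0.147]), np.float64(0.163))
A shift [-0.0575  0.0205 -0.0232] turn [ 7.0000e-04  2.3000e-03 -1.3468e+00] | 0.065 1.347 rows>= 7.2
  ok True q [-0.96  0.39  1.61  0.93  1.87  0.64]
[ 0.46220972 -0.31048988  0.29517057]
B shift [-0.0933 -0.094   0.429 ] turn [ 0.27   -0.2238 -1.4265] | 0.449 1.469 rows>= 7.9
  ok True q [-0.2   0.33  1.94  1.14  1.44 -0.71]
C shift [-0.0732 -0.      0.0322] turn [0. 0. 0.] | 0.08 0.0 rows>= 1.3
  ok True q [-0.2   0.51  1.9   1.16  1.38 -0.84]
```

Call:
{"op": "carry_out", "data": {
  "targets": [
    {"hand":0,"x":-0.014,"y":0.005,"z":-0.006,"ax":0,"ay":0,"az":-0.1},
    {"hand":0,"x":-0.028,"y":0.01,"z":-0.012,"ax":0,"ay":0,"az":-0.25},
    {"hand":0,"x":-0.04,"y":0.014,"z":-0.016,"ax":0,"ay":0,"az":-0.43},
    {"hand":0,"x":-0.048,"y":0.017,"z":-0.02,"ax":0,"ay":0,"az":-0.61},
    {"hand":0,"x":-0.0575,"y":0.0205,"z":-0.023,"ax":0,"ay":0,"az":-0.79},
    {"hand":0,"x":-0.0575,"y":0.0205,"z":-0.023,"ax":0,"ay":0,"az":-0.97},
    {"hand":0,"x":-0.0575,"y":0.0205,"z":-0.023,"ax":0,"ay":0,"az":-1.15},
    {"hand":0,"x":-0.0575,"y":0.0205,"z":-0.023,"ax":0,"ay":0,"az":-1.33}
  ]
}}

```text
t: 9.72
tool_pos: [0.4622, -0.3106, 0.2952]
orientation: [-1.99, 0.11, -0.408]
force: [0.7, -0.0, -2.3]
opening: 0.0588
gripper_force: 40.0
```

Call:
{"op": "carry_out", "data": {
  "targets": [
    {"hand":0,"x":-0.0115,"y":-0.0118,"z":0.053,"ax":0.034,"ay":-0.028,"az":-0.178},
    {"hand":0,"x":-0.023,"y":-0.0235,"z":0.107,"ax":0.067,"ay":-0.056,"az":-0.355},
    {"hand":0,"x":-0.035,"y":-0.035,"z":0.161,"ax":0.101,"ay":-0.084,"az":-0.533},
    {"hand":0,"x":-0.0465,"y":-0.047,"z":0.214,"ax":0.135,"ay":-0.112,"az":-0.71},
    {"hand":0,"x":-0.058,"y":-0.059,"z":0.268,"ax":0.169,"ay":-0.14,"az":-0.89},
    {"hand":0,"x":-0.07,"y":-0.0705,"z":0.322,"ax":0.203,"ay":-0.168,"az":-1.068},
    {"hand":0,"x":-0.082,"y":-0.082,"z":0.375,"ax":0.236,"ay":-0.196,"az":-1.245},
    {"hand":0,"x":-0.093,"y":-0.094,"z":0.429,"ax":0.27,"ay":-0.224,"az":-1.425}
  ]
}}

```text
t: 10.72
tool_pos: [0.5086, 0.125, 0.1906]
orientation: [-1.527, -1.48, -0.992]
force: [0.4, -0.6, -2.0]
opening: 0.0592
gripper_force: 40.0
```

Call:
{"op": "carry_out", "data": {
  "targets": [
    {"hand":0,"x":0,"y":0,"z":0,"ax":0,"ay":0,"az":0},
    {"hand":0,"x":0,"y":0,"z":0,"ax":0,"ay":0,"az":0},
    {"hand":0,"x":0,"y":0,"z":0,"ax":0,"ay":0,"az":0}
  ]
}}

```text
t: 11.1
tool_pos: [0.5093, 0.122, 0.1913]
orientation: [-1.534, -1.47, -0.989]
force: [-0.9, -0.5, -2.2]
opening: 0.0588
gripper_force: 40.0
```

```bash
python3 - <<'E'
from pour import *
M=np.array([[0.008,1,.019],[.402,-.021,.915],[.916,0,-.402]]);M=R.from_matrix(M).as_matrix()
g0=np.array([.5106,.2762,.0412])
s=read_state();print(s["t"],s["opening"],s["force"])
b=plan(g0+[0,0,.02],M,"near");c=plan(g0,M,"C")
P=camera_params("wrist");im,d=read_camera("wrist");cv2.imwrite("pics/w3.png",im)
# jar in tool frame now vs at grasp: red ring tilt
C=cloud(P,d);hsv=cv2.cvtColor(im,cv2.COLOR_BGR2HSV)
G=np.array(s["tool_pos"])+R.from_rotvec(s["orientation"]).as_matrix()[:,2]*.167;print(G)
m=((hsv[...,0]<12)|(hsv[...,0]>170))&(hsv[...,1]>110)&(np.linalg.norm(C-G,axis=-1)<.07)
Q=C[m];print(len(Q));A=np.c_[Q[:,:2]-G[:2],np.ones(len(Q))]
for _ in range(4):
    x=np.linalg.lstsq(A,Q[:,2],rcond=None)[0];e=np.abs(Q[:,2]-A@x);kk=e<max(.002,1.5*np.median(e));A,Q=A[kk],Q[kk]
print("ring plane slope",x,len(Q),e.mean(), "ring above g",x[2]-G[2])
E
```

```text
11.1 0.058768561066659585 [-0.94233457 -0.45364239 -2.24448179]
near shift [-0.0574 -0.0008  0.0261] turn [ 0.0009 -0.0068 -0.0209] | 0.063 0.022 rows>= 1.0
  ok True q [-0.2   0.47  1.91  1.15  1.39 -0.81]
C shift [-0.0757 -0.0004  0.034 ] turn [ 0.0009 -0.0068 -0.0209] | 0.083 0.022 rows>= 1.3
  ok True q [-0.2   0.51  1.9   1.16  1.38 -0.84]
[0.51269209 0.27535035 0.12523381]
739
ring plane slope [-0.01638746  0.00936644  0.16391514] 734 0.0005255645769328993 ring above g 0.03868133120015893
```

Call:
{"op": "carry_out", "data": {
  "targets": [
    {"hand":0,"x":-0.03,"y":0,"z":0.013,"ax":0.001,"ay":-0.007,"az":-0.021},
    {"hand":0,"x":-0.0575,"y":0,"z":0.026,"ax":0.001,"ay":-0.007,"az":-0.021},
    {"hand":0,"x":-0.066,"y":0,"z":0.03,"ax":0.001,"ay":-0.007,"az":-0.021},
    {"hand":0,"x":-0.072,"y":0,"z":0.0325,"ax":0.001,"ay":-0.007,"az":-0.021},
    {"hand":0,"x":-0.0757,"y":0,"z":0.034,"ax":0.001,"ay":-0.007,"az":-0.021},
    {"hand":0,"x":-0.0757,"y":0,"z":0.034,"ax":0.001,"ay":-0.007,"az":-0.021},
    {"hand":0,"x":-0.0757,"y":0,"z":0.034,"ax":0.001,"ay":-0.007,"az":-0.021}
  ]
}}

```text
t: 12.02
tool_pos: [0.5078, 0.1244, 0.1086]
orientation: [-1.524, -1.496, -0.996]
force: [0.2, -0.2, -1.7]
opening: 0.0589
gripper_force: 40.0
```

```bash
python3 - <<'E'
from pour import *
M=np.array([[0.008,1,.019],[.402,-.021,.915],[.916,0,-.402]]);M=R.from_matrix(M).as_matrix()
s=read_state();print(s["t"],s["opening"],s["force"],np.array(s["tool_pos"])+R.from_rotvec(s["orientation"]).as_matrix()[:,2]*.167)
plan(np.array([.5106,.2762,.0404]),M,"C")
E
```

```text
12.025 0.058905421193320116 [ 0.24893873 -0.19399479 -1.69319988] [0.51073683 0.27727085 0.0414697 ]
C shift [-0.0014 -0.0004 -0.0006] turn [-0.0016  0.0002  0.0011] | 0.002 0.002 rows>= 0.0
  ok True q [-0.2   0.52  1.9   1.16  1.38 -0.84]
```

Call:
{"op": "carry_out", "data": {
  "targets": [
    {"hand":0,"x":-0.0012,"y":0,"z":0.0005,"ax":0,"ay":0,"az":0},
    {"hand":0,"x":-0.0012,"y":0,"z":0.0005,"ax":0,"ay":0,"az":0},
    {"hand":75,"x":-0.0012,"y":0,"z":0.0005,"ax":0,"ay":0,"az":0},
    {"hand":100,"x":-0.0012,"y":0,"z":0.0005,"ax":0,"ay":0,"az":0},
    {"hand":100,"x":0,"y":0,"z":0,"ax":0,"ay":0,"az":0},
    {"hand":100,"x":0,"y":0,"z":-0.03,"ax":0,"ay":0,"az":0},
    {"hand":100,"x":0,"y":0,"z":-0.07,"ax":0,"ay":0,"az":0},
    {"hand":100,"x":0,"y":0,"z":-0.1,"ax":0,"ay":0,"az":0}
  ]
}}

```text
t: 13.02
tool_pos: [0.5058, 0.0317, 0.1489]
orientation: [-1.524, -1.495, -0.995]
force: [0.5, 0.7, 0.3]
opening: 0.0932
gripper_force: 0.0
```

Call:
{"op": "carry_out", "data": {
  "targets": [
    {"hand":100,"x":0.05,"y":0,"z":-0.02,"ax":0,"ay":0,"az":0},
    {"hand":100,"x":0.1,"y":0,"z":-0.04,"ax":0,"ay":0,"az":0},
    {"hand":100,"x":0.15,"y":0,"z":-0.06,"ax":0,"ay":0,"az":0},
    {"hand":100,"x":0.15,"y":0,"z":-0.06,"ax":0,"ay":0,"az":0}
  ]
}}

```text
t: 13.52
tool_pos: [0.5072, 0.038, 0.3145]
orientation: [-1.523, -1.503, -1.001]
force: [0.3, 0.5, -0.7]
opening: 0.0929
gripper_force: 0.0
```

```bash
python3 log.py; python3 - <<'E'
from pour import *
def circ(P):
    A=np.c_[2*P[:,:2],np.ones(len(P))];s=np.linalg.lstsq(A,(P[:,:2]**2).sum(1),rcond=None)[0];return s[:2],np.sqrt(s[2]+s[:2]@s[:2])
for c,J,l,m in(("side",(258,260),(287,188),(287,138)),("scene",(204,195),(267,245),(337,262))):
    P=camera_params(c);im,d=read_camera(c);C=cloud(P,d)
    cv2.imwrite(f"pics/{c}4.png",im)
    b=C[J[1]-25:J[1]+25,J[0]-25:J[0]+25].reshape(-1,3);q=b[(b[:,2]>.02)&(b[:,2]<.1)];print(c,"jar",len(q),np.percentile(q,[2,50,98],axis=0).round(3).tolist())
    hsv=cv2.cvtColor(im,cv2.COLOR_BGR2HSV)
    g=np.zeros(d.shape,bool);g[l[1]-25:l[1]+25,l[0]-25:l[0]+25]=1
    gr=g&(hsv[...,0]>60)&(hsv[...,0]<95)&(hsv[...,1]>50)&(d>0)&(C[...,2]<.03)&(C[...,2]>.008);Q=C[gr]
    f=Q[np.abs(Q[:,2]-np.median(Q[:,2]))<.006];print(" flange",len(f),np.median(Q[:,2]),f.mean(0),(np.percentile(f,1,axis=0)+np.percentile(f,99,axis=0))/2)
    v,u=np.nonzero(gr);h=cv2.convexHull(np.c_[u,v].astype(np.int32));X=plane(P,h[:,0],.017);print("  hull circle",circ(X))
    t=g&(C[...,2]>.045)&(C[...,2]<.07)&(d>0);Q=C[t];w,V=np.linalg.eigh(np.cov(Q[:,:2].T));print(" bar",len(Q),Q.mean(0),Q[:,2].max(),"ang",np.degrees(np.arctan2(V[1,1],V[0,1])),4*np.sqrt(w))
E
```

```text
13.525 [-0.364  0.123  1.89   1.048  1.675 -0.552] [0.507 0.038 0.315]
[[0.0, 1.0, 0.02], [0.404, -0.019, 0.915], [0.915, 0.008, -0.404]]
side jar 387 [[0.483, 0.248, 0.021], [0.511, 0.284, 0.057], [0.589, 0.308, 0.088]]
 flange 195 0.021935285750156686 [ 0.51969119 -0.00060537  0.02207143] [ 0.50953608 -0.00877934  0.02228808]
  hull circle (array([ 0.51058839, -0.01217338]), np.float64(0.04535221682699046))
 bar 76 [ 0.5126171  -0.00437921  0.05391948] 0.0592381835698913 ang 51.25761386253658 [0.01779138 0.06204859]
scene jar 531 [[0.481, 0.243, 0.022], [0.506, 0.261, 0.06], [0.56, 0.461, 0.086]]
 flange 455 0.02231699527807579 [ 0.50024812 -0.02118094  0.02226761] [ 0.50537358 -0.01587415  0.02203066]
  hull circle (array([ 0.5066207 , -0.01493405]), np.float64(0.047014357494218166))
 bar 108 [ 0.50281419 -0.01878196  0.05380396] 0.05793530939501168 ang 50.59210898776499 [0.01915163 0.07588384]
```

```bash
cat >> plan.py <<'E'
def down(az):
    x=np.array([np.cos(az),np.sin(az),0]);z=np.array([0,0,-1.]);return np.c_[x,np.cross(z,x),z]
E
python3 - <<'E'
from plan import *
a=plan([.53,-.10,.2],down(np.radians(51)),"look",None,16)
E
```

```text
look shift [-0.0034  0.0267 -0.1491] turn [-0.3811 -1.1117  0.586 ] | 0.152 1.313 rows>= 7.0
  ok True q [-0.28 -0.01  1.71  0.    1.45  0.4 ]
```

Call:
{"op": "carry_out", "data": {
  "targets": [
    {"hand":100,"x":0,"y":0.003,"z":-0.019,"ax":-0.048,"ay":-0.139,"az":0.073},
    {"hand":100,"x":-0.001,"y":0.007,"z":-0.037,"ax":-0.095,"ay":-0.278,"az":0.147},
    {"hand":100,"x":-0.001,"y":0.01,"z":-0.056,"ax":-0.143,"ay":-0.417,"az":0.22},
    {"hand":100,"x":-0.002,"y":0.013,"z":-0.075,"ax":-0.19,"ay":-0.556,"az":0.293},
    {"hand":100,"x":-0.002,"y":0.017,"z":-0.093,"ax":-0.238,"ay":-0.695,"az":0.366},
    {"hand":100,"x":-0.003,"y":0.02,"z":-0.112,"ax":-0.286,"ay":-0.834,"az":0.44},
    {"hand":100,"x":-0.003,"y":0.023,"z":-0.13,"ax":-0.333,"ay":-0.973,"az":0.513},
    {"hand":100,"x":-0.003,"y":0.027,"z":-0.149,"ax":-0.381,"ay":-1.112,"az":0.586}
  ]
}}

```text
t: 14.62
tool_pos: [0.53, -0.1003, 0.3648]
orientation: [-2.837, -1.349, 0.012]
force: [-0.7, -0.5, 0.5]
opening: 0.0929
gripper_force: 0.0
```

Call:
{"op": "carry_out", "data": {
  "targets": [
    {"hand":100,"x":0,"y":0,"z":0,"ax":0,"ay":0,"az":0},
    {"hand":100,"x":0,"y":0,"z":0,"ax":0,"ay":0,"az":0},
    {"hand":100,"x":0,"y":0,"z":0,"ax":0,"ay":0,"az":0}
  ]
}}

```text
t: 15.0
tool_pos: [0.53, -0.0995, 0.3656]
orientation: [-2.831, -1.352, 0.002]
force: [0.4, 0.4, 1.1]
opening: 0.0927
gripper_force: 0.0
```

```bash
python3 log.py; python3 - <<'E'
from plan import *
P=camera_params("wrist");im,d=read_camera("wrist");cv2.imwrite("pics/w5.png",im);np.savez("w5.npz",im=im,d=d,**P)
E
```

```text
15.0 [-0.282 -0.011  1.707  0.003  1.45   0.398] [ 0.53  -0.1    0.366]
[[0.629, 0.778, -0.003], [0.778, -0.629, 0.004], [0.001, -0.005, -1.0]]
```

View pics/w5.png

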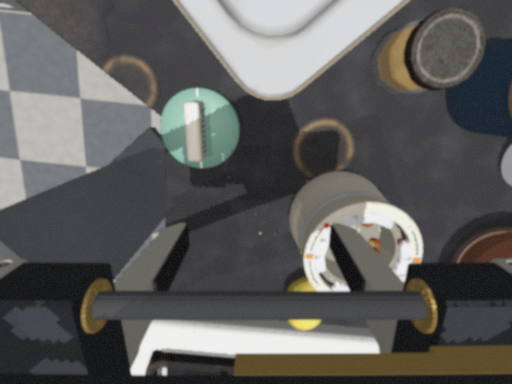

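Lid at (200,128) with the bar near vertical in the image; mill rim at (363,255), with nuts inside and orange marks near (309,257) and (417,260). Measuring these.

```bash
cat > meas.py <<'E'
from plan import *
def circ(X):
    A=np.c_[2*X[:,:2],np.ones(len(X))];s=np.linalg.lstsq(A,(X[:,:2]**2).sum(1),rcond=None)[0];return s[:2],np.sqrt(s[2]+s[:2]@s[:2])
def rob(X,it=6):
    for _ in range(it):
        c,r=circ(X);e=np.abs(np.linalg.norm(X[:,:2]-c,axis=1)-r);X=X[e<max(.0015,2*np.median(e))]
    return c,r,len(X)
def mill(P,im,d):
    C=cloud(P,d);hsv=cv2.cvtColor(im,cv2.COLOR_BGR2HSV)
    m=(np.linalg.norm(C[...,:2]-[.568,-.207],axis=-1)<.075)&(d>0)
    rim=m&(np.abs(C[...,2]-.110)<.006);print("rim z",np.median(C[rim][:,2]),rim.sum())
    # outer edge: max radius per bearing
    v,u=np.nonzero(rim);X=plane(P,np.c_[u,v],.110);c=np.array([.568,-.207])
    for _ in range(5):
        a=np.floor(np.degrees(np.arctan2(X[:,1]-c[1],X[:,0]-c[0]))/6);r=np.linalg.norm(X[:,:2]-c,axis=1)
        E=np.array([X[a==b][np.argmax(r[a==b])] for b in np.unique(a) if (a==b).sum()>3]);c,rr,n=rob(E)
    print("outer",c,rr,n)
    col=(hsv[...,1]>120)&(hsv[...,2]>110)&((hsv[...,0]<25)|(hsv[...,0]>172))&m&(C[...,2]>.10)
    nl,lab,st,ce=cv2.connectedComponentsWithStats(col.astype(np.uint8))
    for i in range(1,nl):
        if st[i,4]<3: continue
        vv,uu=np.nonzero(lab==i);x=plane(P,[ce[i]],.110)[0];q=x[:2]-c
        print("mark px",np.round(ce[i],1),st[i,4],"hue",np.median(hsv[vv,uu,0]),"rad",round(np.linalg.norm(q),4),"az",round(np.degrees(np.arctan2(q[1],q[0])),1))
    return c
def lid(P,im,d,zc,ze=.018,zt=.056):
    C=cloud(P,d);hsv=cv2.cvtColor(im,cv2.COLOR_BGR2HSV)
    g=(np.linalg.norm(C[...,:2]-zc,axis=-1)<.06)&(d>0)
    gr=g&(hsv[...,0]>60)&(hsv[...,0]<95)&(hsv[...,1]>50)
    gr=cv2.morphologyEx(gr.astype(np.uint8),cv2.MORPH_OPEN,np.ones((3,3),np.uint8))
    v,u=np.nonzero(gr);h=cv2.convexHull(np.c_[u,v].astype(np.int32));cnt=h[:,0]
    print("flange z",np.median(C[gr>0][:,2]),"circle",rob(plane(P,cnt,np.median(C[gr>0][:,2]))))
    t=g&(C[...,2]>zt-.008)&(C[...,2]<zt+.01);v,u=np.nonzero(t);print("bar z",np.median(C[t][:,2]),len(u))
    X=plane(P,np.c_[u,v],np.median(C[t][:,2]));(cx,cy),(w,hh),_=cv2.minAreaRect((X[:,:2]*1e4).astype(np.float32))
    bx=cv2.boxPoints(cv2.minAreaRect((X[:,:2]*1e4).astype(np.float32)));e=max(bx[1]-bx[0],bx[2]-bx[1],key=np.linalg.norm)
    W,V=np.linalg.eigh(np.cov(X[:,:2].T));print("bar rect",cx/1e4,cy/1e4,w/1e4,hh/1e4,"ang",np.degrees(np.arctan2(e[1],e[0]))%180,"pca",X.mean(0),np.degrees(np.arctan2(V[1,1],V[0,1]))%180)
if __name__=="__main__":
    z=np.load("w5.npz");P={k:z[k] for k in z.files if k not in("im","d")}
    mill(P,z["im"],z["d"]);lid(P,z["im"],z["d"],[.509,-.013])
E
python3 meas.py
```

```text
rim z 0.10963204130442526 3962
outer [ 0.57157543 -0.20304394] 0.05569928929050257 30
mark px [325.9 224.9] 8 hue 2.0 rad 0.0478 az 99.9
mark px [399.  240.5] 4 hue 10.0 rad 0.0376 az -14.8
mark px [309.3 256. ] 13 hue 17.0 rad 0.0495 az 142.6
mark px [416.3 260.4] 22 hue 16.0 rad 0.0547 az -45.4
flange z 0.0221156407804729 circle (array([ 0.51166404, -0.01298528]), np.float64(0.04574729049812483), 35)
bar z 0.055235180466254835 956
bar rect 0.5115478515625 -0.013247763061523438 0.059910205078125 0.01717657470703125 ang 50.987713 pca [ 0.51200131 -0.01238417  0.05523518] 50.877885082323026
```

Call:
{"op": "carry_out", "data": {
  "targets": [
    {"hand":100,"x":-0.03,"y":0.045,"z":0,"ax":0,"ay":0,"az":0},
    {"hand":100,"x":-0.06,"y":0.09,"z":0,"ax":0,"ay":0,"az":0},
    {"hand":100,"x":-0.06,"y":0.09,"z":0,"ax":0,"ay":0,"az":0},
    {"hand":100,"x":-0.06,"y":0.09,"z":0,"ax":0,"ay":0,"az":0}
  ]
}}

```text
t: 15.55
tool_pos: [0.5622, -0.203, 0.3662]
orientation: [-2.833, -1.35, 0.002]
force: [0.3, -0.5, -0.6]
opening: 0.0932
gripper_force: 0.0
```

```bash
python3 - <<'E'
from meas import *
P=camera_params("wrist");im,d=read_camera("wrist");np.savez("w6.npz",im=im,d=d,**P)
c=mill(P,im,d);C=cloud(P,d)
m=(np.linalg.norm(C[...,:2]-c,axis=-1)<.036)&(C[...,2]>.05)&(C[...,2]<.1);print("chamber z",np.percentile(C[m][:,2],[5,50,95]))
cv2.imwrite("pics/w6.png",cv2.resize(im[60:300,120:440],(800,600),interpolation=cv2.INTER_CUBIC))
plan([.5117,-.0132,.10],down(np.radians(51)),"above lid");print(read_state()["t"])
E
```

```text
rim z 0.10967720899838303 6594
outer [ 0.57140025 -0.20664854] 0.056616948665671255 60
mark px [226.  160.8] 10 hue 2.0 rad 0.051 az 99.1
mark px [212.2 196.6] 24 hue 13.0 rad 0.0516 az 139.5
mark px [327.4 200.4] 23 hue 12.0 rad 0.0522 az -41.4
mark px [310.1 233.1] 8 hue 2.5 rad 0.0518 az -81.1
mark px [103.8 287.2] 4 hue 20.0 rad 0.1918 az 170.9
mark px [431.1 310.2] 182 hue 20.0 rad 0.2093 az -75.1
mark px [ 85.7 312.3] 238 hue 20.0 rad 0.2291 az 174.6
mark px [ 95. 292.] 3 hue 20.0 rad 0.2034 az 170.9
mark px [ 97.2 323. ] 4 hue 20.0 rad 0.2293 az 178.8
chamber z [0.05678955 0.05817252 0.07431306]
above lid shift [ 0.1152 -0.1581  0.0999] turn [-0.0028 -0.0003  0.0002] | 0.22 0.003 rows>= 3.5
  ok True q [-0.13  0.    1.88  0.    1.26  0.55]
15.6
```

View pics/w6.png

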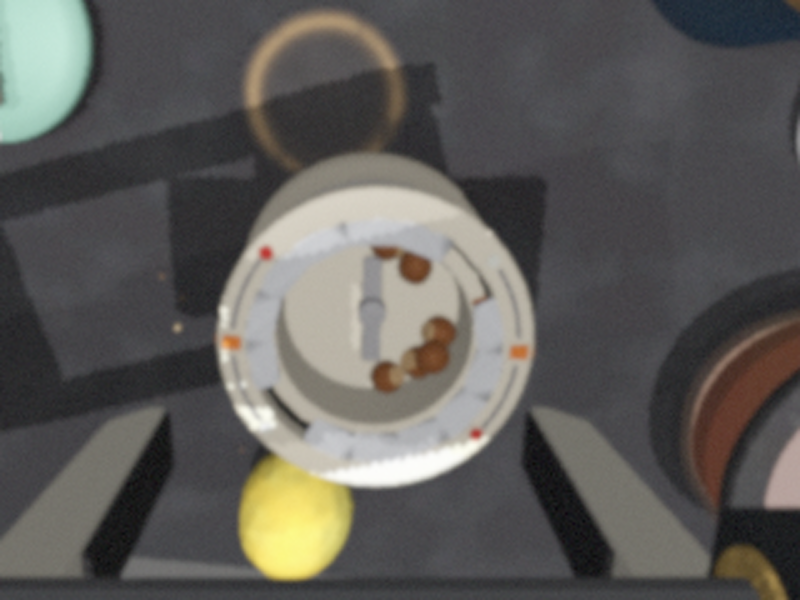

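All six nuts lie in the chamber; orange marks at (232,343)/(519,352) and red ones at (266,254)/(476,434) give slot azimuth ≈ -0.85°, with the mill centre at (0.5714,-0.2066). Now the lid.

Call:
{"op": "carry_out", "data": {
  "targets": [
    {"hand":60,"x":0.029,"y":-0.04,"z":0.02,"ax":0,"ay":0,"az":0},
    {"hand":60,"x":0.058,"y":-0.08,"z":0.04,"ax":0,"ay":0,"az":0},
    {"hand":60,"x":0.087,"y":-0.12,"z":0.07,"ax":0,"ay":0,"az":0},
    {"hand":60,"x":0.1152,"y":-0.158,"z":0.1,"ax":0,"ay":0,"az":0},
    {"hand":60,"x":0.1152,"y":-0.158,"z":0.1,"ax":0,"ay":0,"az":0},
    {"hand":60,"x":0.1152,"y":-0.158,"z":0.1,"ax":0,"ay":0,"az":0}
  ]
}}

```text
t: 16.35
tool_pos: [0.5122, -0.0135, 0.2678]
orientation: [-2.834, -1.355, 0.0]
force: [-0.2, -1.0, 0.5]
opening: 0.0557
gripper_force: 0.0
```

```bash
python3 - <<'E'
from meas import *
P=camera_params("wrist");im,d=read_camera("wrist");cv2.imwrite("pics/w7.png",im)
lid(P,im,d,[.5117,-.0132])
plan([.5117,-.0132,.046],down(np.radians(51)),"grasp lid");print(read_state()["t"],read_state()["opening"])
E
```

```text
flange z 0.022804160899842774 circle (array([ 0.51193726, -0.01100479]), np.float64(0.04533030265367606), 37)
bar z 0.05531993864061796 1603
bar rect 0.511892041015625 -0.0109303955078125 0.061858074951171876 0.016266433715820313 ang 50.46329 pca [ 0.51244552 -0.01007684  0.05531994] 50.77141282399504
grasp lid shift [ 0.0001 -0.0014  0.0553] turn [ 0.0004 -0.0008  0.0006] | 0.055 0.001 rows>= 0.9
  ok True q [-0.13  0.08  1.91  0.    1.15  0.55]
16.4 0.05595144526332944
```

Call:
{"op": "carry_out", "data": {
  "targets": [
    {"hand":60,"x":0.0018,"y":-0.0018,"z":0.025,"ax":0,"ay":0,"az":0.003},
    {"hand":60,"x":0.0018,"y":-0.0018,"z":0.045,"ax":0,"ay":0,"az":0.003},
    {"hand":60,"x":0.0018,"y":-0.0018,"z":0.055,"ax":0,"ay":0,"az":0.003},
    {"hand":60,"x":0.0018,"y":-0.0018,"z":0.055,"ax":0,"ay":0,"az":0.003},
    {"hand":0,"x":0.0018,"y":-0.0018,"z":0.055,"ax":0,"ay":0,"az":0.003},
    {"hand":0,"x":0.0018,"y":-0.0018,"z":0.055,"ax":0,"ay":0,"az":0.003},
    {"hand":0,"x":0.0018,"y":-0.0018,"z":0.055,"ax":0,"ay":0,"az":0.003},
    {"hand":0,"x":0.0018,"y":-0.0018,"z":0.055,"ax":0,"ay":0,"az":0.003}
  ],
  "newtons": 45
}}

```text
t: 17.4
tool_pos: [0.5118, -0.0114, 0.2122]
orientation: [-2.837, -1.348, 0.001]
force: [0.2, 0.2, 0.4]
opening: 0.0206
gripper_force: 0.0
```

```bash
python3 log.py; python3 - <<'E'
from meas import *
s=read_state();print(s["opening"],s["gripper_force"],s["force"])
P=camera_params("wrist");im,d=read_camera("wrist");lid(P,im,d,[.512,-.0112])
# stop short: g above mill, offset so camera sees the rim
for az in(-.85,):
    a=plan([.512,-.0112,.22],down(np.radians(51)),"up")
    b=plan([.5714-.07,-.2066,.22],down(np.radians(az)),"look",a,12)
    plan([.5714,-.2066,.17],down(np.radians(az)),"over",b)
E
```

```text
17.4 [-1.230e-01  8.100e-02  1.911e+00  1.000e-03  1.151e+00  5.610e-01] [ 0.512 -0.011  0.212]
[[0.632, 0.775, -0.001], [0.775, -0.632, 0.001], [-0.0, -0.001, -1.0]]
0.020554844447266615 0.0 [0.22030139 0.18246824 0.4267722 ]
flange z 0.02224235234960828 circle (array([ 0.51266802, -0.01041306]), np.float64(0.044809146913338475), 30)
bar z 0.055404339410133674 3427
bar rect 0.514620166015625 -0.007368673706054688 0.046294735717773434 0.04539407043457031 ang 6.829843 pca [ 0.51622745 -0.00570797  0.05540434] 50.67470166484885
up shift [ 0.0003 -0.0002 -0.1749] turn [-0.0016  0.0002 -0.003 ] | 0.175 0.003 rows>= 2.8
  ok True q [-0.12 -0.1   1.75 -0.    1.49  0.56]
look shift [-0.1585  0.1147  0.    ] turn [0.    0.    0.905] | 0.196 0.905 rows>= 4.8
  ok True q [-0.49 -0.02  1.67  0.    1.49  1.1 ]
over shift [ 0.07  -0.001  0.05 ] turn [0. 0. 0.] | 0.086 0.0 rows>= 1.4
  ok True q [-0.43  0.19  1.55  0.    1.4   1.15]
```

Call:
{"op": "carry_out", "data": {
  "targets": [
    {"hand":0,"x":0,"y":0,"z":0,"ax":0,"ay":0,"az":0},
    {"hand":0,"x":0,"y":0,"z":0,"ax":0,"ay":0,"az":0},
    {"hand":0,"x":0,"y":0,"z":0,"ax":0,"ay":0,"az":0},
    {"hand":0,"x":0,"y":0,"z":-0.03,"ax":0,"ay":0,"az":0},
    {"hand":0,"x":0,"y":0,"z":-0.08,"ax":0,"ay":0,"az":0},
    {"hand":0,"x":0,"y":0,"z":-0.13,"ax":0,"ay":0,"az":0},
    {"hand":0,"x":0,"y":0,"z":-0.175,"ax":0,"ay":0,"az":0},
    {"hand":0,"x":0,"y":0,"z":-0.175,"ax":0,"ay":0,"az":0}
  ],
  "newtons": 45
}}

```text
t: 18.45
tool_pos: [0.5131, -0.0118, 0.3914]
orientation: [2.835, 1.347, 0.009]
force: [0.0, 0.2, -1.1]
opening: 0.0157
gripper_force: 45.0
```

Call:
{"op": "carry_out", "data": {
  "targets": [
    {"hand":0,"x":-0.032,"y":0.023,"z":0,"ax":0,"ay":0,"az":0.18},
    {"hand":0,"x":-0.063,"y":0.046,"z":0,"ax":0,"ay":0,"az":0.36},
    {"hand":0,"x":-0.095,"y":0.069,"z":0,"ax":0,"ay":0,"az":0.54},
    {"hand":0,"x":-0.127,"y":0.092,"z":0,"ax":0,"ay":0,"az":0.72},
    {"hand":0,"x":-0.1585,"y":0.1147,"z":0,"ax":0,"ay":0,"az":0.88},
    {"hand":0,"x":-0.1585,"y":0.1147,"z":0,"ax":0,"ay":0,"az":0.905},
    {"hand":0,"x":-0.1585,"y":0.1147,"z":0,"ax":0,"ay":0,"az":0.905},
    {"hand":0,"x":-0.1585,"y":0.1147,"z":0,"ax":0,"ay":0,"az":0.905}
  ]
}}

```text
t: 19.45
tool_pos: [0.5008, -0.2059, 0.3861]
orientation: [-3.14, 0.024, 0.004]
force: [-0.5, 0.7, -1.7]
opening: 0.0156
gripper_force: 45.0
```

```bash
python3 log.py; python3 - <<'E'
from meas import *
s=read_state();print(s["opening"],s["gripper_force"],s["force"])
g=np.array(s["tool_pos"])+R.from_rotvec(s["orientation"]).as_matrix()[:,2]*.167;print("g",g)
P=camera_params("wrist");im,d=read_camera("wrist");np.savez("w8.npz",im=im,d=d,**P);cv2.imwrite("pics/w8.png",im)
mill(P,im,d);lid(P,im,d,g[:2],zt=g[2]+.01)
E
```

```text
19.45 [-0.485 -0.017  1.675  0.     1.486  1.101] [ 0.501 -0.206  0.386]
[[1.0, -0.016, -0.003], [-0.016, -1.0, 0.002], [-0.003, -0.002, -1.0]]
0.01560032403390688 44.99952793121338 [-0.47446008  0.72756782 -1.73162806]
g [ 0.50040975 -0.20566341  0.21908272]
rim z 0.10955582074959852 6733
outer [ 0.57142567 -0.20701896] 0.05659035003902769 39
mark px [299.2  70.8] 23 hue 17.0 rad 0.0516 az -41.2
mark px [317.4 108.4] 13 hue 1.0 rad 0.0515 az -81.4
mark px [203.7 128.5] 14 hue 2.0 rad 0.0515 az 99.1
mark px [224.2 161.9] 28 hue 12.0 rad 0.0518 az 139.1
mark px [225.6 316.1] 41 hue 20.0 rad 0.2209 az 169.1
mark px [291.9 317.3] 34 hue 20.0 rad 0.2223 az -171.4
mark px [291.2 328.8] 4 hue 19.0 rad 0.2383 az -172.1
flange z 0.19630716910349297 circle (array([ 0.50105164, -0.20437264]), np.float64(0.04435165494486324), 32)
bar z 0.22934628568096388 3329
bar rect 0.50541533203125 -0.2049427734375 0.043952706909179684 0.047820401000976565 ang 138.64491 pca [ 0.50800498 -0.20490055  0.22934629] 179.15343860651492
```

View pics/w8.png

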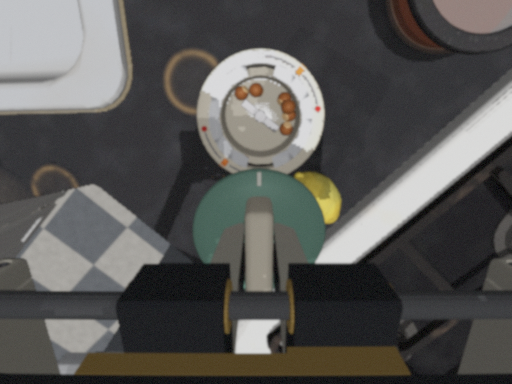

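Nuts are all in the chamber; the lid is gripped (pointer at (259,178)), and the mill mouth is at (261,112). The mill centre agrees across rotated views, so I'm moving over it.

```bash
python3 - <<'E'
from plan import *
a=plan([.5707,-.2070,.172],down(np.radians(-.85)),"over")
plan([.5707,-.2070,.141],down(np.radians(-.85)),"home",a)
E
```

```text
over shift [0.0699 0.     0.0472] turn [-0.0013  0.0021 -0.0008] | 0.084 0.003 rows>= 1.3
  ok True q [-0.43  0.19  1.55  0.    1.41  1.15]
home shift [0.    0.    0.031] turn [0. 0. 0.] | 0.031 0.0 rows>= 0.5
  ok True q [-0.43  0.21  1.58 -0.    1.35  1.15]
```

Call:
{"op": "carry_out", "data": {
  "targets": [
    {"hand":0,"x":0.03,"y":0,"z":0.01,"ax":-0.001,"ay":0.002,"az":-0.001},
    {"hand":0,"x":0.06,"y":0,"z":0.025,"ax":-0.001,"ay":0.002,"az":-0.001},
    {"hand":0,"x":0.07,"y":0,"z":0.04,"ax":-0.001,"ay":0.002,"az":-0.001},
    {"hand":0,"x":0.07,"y":0,"z":0.047,"ax":-0.001,"ay":0.002,"az":-0.001},
    {"hand":0,"x":0.07,"y":0,"z":0.047,"ax":-0.001,"ay":0.002,"az":-0.001},
    {"hand":0,"x":0.07,"y":0,"z":0.047,"ax":-0.001,"ay":0.002,"az":-0.001},
    {"hand":0,"x":0.07,"y":0,"z":0.047,"ax":-0.001,"ay":0.002,"az":-0.001}
  ]
}}

```text
t: 20.38
tool_pos: [0.5706, -0.2083, 0.3407]
orientation: [3.141, -0.027, 0.003]
force: [-0.4, 1.1, -0.5]
opening: 0.0157
gripper_force: 45.0
```

```bash
python3 log.py; python3 - <<'E'
from plan import *
s=read_state();print(s["force"],s["opening"]);a=plan([.5707,-.2070,.172],down(np.radians(-.85)),"err")
P=camera_params("wrist");im,d=read_camera("wrist");cv2.imwrite("pics/w9.png",im)
# visible rim outer edge from this pose
from meas import *
mill(P,im,d)
E
```

```text
20.375 [-0.434  0.186  1.544 -0.     1.409  1.154] [ 0.571 -0.208  0.341]
[[1.0, -0.017, 0.002], [-0.017, -1.0, -0.001], [0.002, 0.001, -1.0]]
[-0.41921175  1.10682932 -0.46500165] 0.015679139334214606
err shift [ 0.0001 -0.0013  0.0017] turn [ 0.0008 -0.0017 -0.0024] | 0.002 0.003 rows>= 0.0
  ok True q [-0.43  0.19  1.55  0.    1.41  1.15]Traceback (most recent call last):
  File "<stdin>", line 6, in <module>
  File "meas.py", line 9, in mill
    C=cloud(P,d);hsv=cv2.cvtColor(im,cv2.COLOR_BGR2HSV)
  File "h.py", line 16, in cloud
    d=rays(p,np.c_[u.ravel(),v.ravel()]).reshape(h,w,3)
      ~~~~^^^^^^^^^^^^^^^^^^^^^^^^^^^^^^
  File "h.py", line 9, in rays
    K=np.array([[p["fx"],0,p["cx"]],[0,p["fy"],p["cy"]],[0,0,1.]])
                 ~^^^^^^
TypeError: list indices must be integers or slices, not str
```

Call:
{"op": "carry_out", "data": {
  "targets": [
    {"hand":0,"x":0,"y":-0.0013,"z":0.005,"ax":0.001,"ay":-0.002,"az":-0.002},
    {"hand":0,"x":0,"y":-0.0013,"z":0.01,"ax":0.001,"ay":-0.002,"az":-0.002},
    {"hand":0,"x":0,"y":-0.0013,"z":0.014,"ax":0.001,"ay":-0.002,"az":-0.002},
    {"hand":0,"x":0,"y":-0.0013,"z":0.014,"ax":0.001,"ay":-0.002,"az":-0.002},
    {"hand":0,"x":0,"y":-0.0013,"z":0.014,"ax":0.001,"ay":-0.002,"az":-0.002}
  ]
}}

```text
t: 21.05
tool_pos: [0.5708, -0.2069, 0.3257]
orientation: [-3.141, 0.024, 0.002]
force: [1.0, -0.5, -1.8]
opening: 0.0156
gripper_force: 45.0
```

```bash
cat > st.py <<'E'
from plan import *
s=read_state();print(s["t"],"F",np.round(s["force"],1),"T",np.round(s["wrist_torque"],2),s["opening"],s["gripper_force"]);plan([.5707,-.2070,.1412],down(np.radians(-.85)),"to home")
M=R.from_rotvec(s["orientation"]).as_matrix();print("g",np.round(np.array(s["tool_pos"])+M[:,2]*.167,4),"x az",np.degrees(np.arctan2(M[1,0],M[0,0])))
E
python3 st.py
```

```text
21.05 F [ 1.  -0.5 -1.8] T [0.02 0.19 0.01] 0.015563657481175426 44.99940276145935
to home shift [-0.      0.0001  0.0175] turn [-0.0009  0.0016 -0.0001] | 0.018 0.002 rows>= 0.3
  ok True q [-0.43  0.21  1.58 -0.    1.35  1.15]
g [ 0.5705 -0.2067  0.1587] x az -0.8578234575332515
```

Aligned; plug foot just above the rim. Lowering gently.

Call:
{"op": "carry_out", "data": {
  "targets": [
    {"hand":0,"x":0,"y":0,"z":0.003,"ax":0,"ay":0,"az":0},
    {"hand":0,"x":0,"y":0,"z":0.006,"ax":0,"ay":0,"az":0},
    {"hand":0,"x":0,"y":0,"z":0.009,"ax":0,"ay":0,"az":0},
    {"hand":0,"x":0,"y":0,"z":0.009,"ax":0,"ay":0,"az":0}
  ]
}}

```text
t: 21.55
tool_pos: [0.5708, -0.2069, 0.3164]
orientation: [-3.141, 0.024, 0.002]
force: [0.7, -0.0, -2.0]
opening: 0.0155
gripper_force: 45.0
```

```bash
python3 st.py
```

```text
21.55 F [ 0.7 -0.  -2. ] T [-0.16 -0.08  0.01] 0.015452192005539097 44.99941349029541
to home shift [-0.0001  0.0001  0.0082] turn [-0.0007  0.0015 -0.0002] | 0.008 0.002 rows>= 0.1
  ok True q [-0.43  0.21  1.58 -0.    1.35  1.15]
g [ 0.5705 -0.2068  0.1494] x az -0.86079818620707
```

Call:
{"op": "carry_out", "data": {
  "targets": [
    {"hand":0,"x":0,"y":0,"z":0.003,"ax":0,"ay":0,"az":0},
    {"hand":0,"x":0,"y":0,"z":0.006,"ax":0,"ay":0,"az":0},
    {"hand":0,"x":0,"y":0,"z":0.008,"ax":0,"ay":0,"az":0},
    {"hand":0,"x":0,"y":0,"z":0.008,"ax":0,"ay":0,"az":0}
  ]
}}

```text
t: 22.05
tool_pos: [0.5708, -0.2069, 0.3087]
orientation: [-3.141, 0.024, 0.002]
force: [2.4, -0.8, -1.8]
opening: 0.0163
gripper_force: 45.0
```

```bash
python3 st.py
```

```text
22.05 F [ 2.4 -0.8 -1.8] T [-0.36 -0.4   0.03] 0.01627670257578457 44.99922573566437
to home shift [-0.0001  0.0001  0.0005] turn [-0.0006  0.0012 -0.0002] | 0.0 0.001 rows>= 0.0
  ok True q [-0.43  0.21  1.58 -0.    1.35  1.15]
g [ 0.5706 -0.2068  0.1417] x az -0.8617024215214222
```

Call:
{"op": "carry_out", "data": {
  "targets": [
    {"hand":0,"x":0,"y":0,"z":0.0008,"ax":0,"ay":0,"az":0},
    {"hand":0,"x":0,"y":0,"z":0.0008,"ax":0,"ay":0,"az":0},
    {"hand":0,"x":0,"y":0,"z":0.0008,"ax":0,"ay":0,"az":0.1},
    {"hand":0,"x":0,"y":0,"z":0.0008,"ax":0,"ay":0,"az":0.2},
    {"hand":0,"x":0,"y":0,"z":0.0008,"ax":0,"ay":0,"az":0.3},
    {"hand":0,"x":0,"y":0,"z":0.0008,"ax":0,"ay":0,"az":0.3}
  ]
}}

```text
t: 22.8
tool_pos: [0.5709, -0.2076, 0.3083]
orientation: [3.101, -0.495, -0.0]
force: [3.0, -5.1, -2.4]
opening: 0.0156
gripper_force: 45.0
```

```bash
python3 st.py
```

```text
22.8 F [ 3.  -5.1 -2.4] T [-0.96 -0.55  0.11] 0.015638036736453267 45.013577342033386
to home shift [-0.0004 -0.0005  0.0001] turn [ 1.000e-03  1.000e-04 -3.019e-01] | 0.001 0.302 rows>= 1.6
  ok True q [-0.43  0.21  1.58  0.    1.35  1.15]
g [ 0.5709 -0.2077  0.1413] x az -18.14596017346077
```

Call:
{"op": "carry_out", "data": {
  "targets": [
    {"hand":0,"x":0.0003,"y":0.0003,"z":0.0002,"ax":0,"ay":0,"az":0.08},
    {"hand":0,"x":0.0006,"y":0.0006,"z":0.0004,"ax":0,"ay":0,"az":0.16},
    {"hand":0,"x":0.0006,"y":0.0006,"z":0.0004,"ax":0,"ay":0,"az":0.24},
    {"hand":0,"x":0.0006,"y":0.0006,"z":0.0004,"ax":0,"ay":0,"az":0.32},
    {"hand":0,"x":0.0006,"y":0.0006,"z":0.0004,"ax":0,"ay":0,"az":0.4},
    {"hand":0,"x":0.0006,"y":0.0006,"z":0.0004,"ax":0,"ay":0,"az":0.4},
    {"hand":0,"x":0.0006,"y":0.0006,"z":0.0004,"ax":0,"ay":0,"az":0.4}
  ]
}}

```text
t: 23.68
tool_pos: [0.5709, -0.2083, 0.3081]
orientation: [2.943, -1.097, -0.002]
force: [-2.1, -5.1, 3.6]
opening: 0.0158
gripper_force: 45.0
```

```bash
python3 st.py; python3 - <<'E'
from meas import *
import kin
s=read_state();g=np.array(s["tool_pos"])-[0,0,.167]
o=[]
for c in("wrist","scene","side"):
    p=camera_params(c);im,d=read_camera(c);o.append(im);cv2.imwrite(f"pics/f_{c}.png",im)
    C=cloud(p,d);t=(np.linalg.norm(C[...,:2]-g[:2],axis=-1)<.04)&(C[...,2]>.146)&(C[...,2]<.156);X=C[t]
    if c!="wrist" and len(X)>10: w,V=np.linalg.eigh(np.cov(X[:,:2].T));print(c,"bar",len(X),X.mean(0),np.degrees(np.arctan2(V[1,1],V[0,1])))
a=cv2.resize(o[0],(400,300));b=cv2.resize(o[1][210:300,277:397],(400,300));c2=cv2.resize(o[2][95:185,227:347],(400,300));jj=cv2.resize(o[2][215:305,198:318],(400,300))
cv2.imwrite("pics/fin.png",np.vstack([np.hstack([a,b]),np.hstack([c2,jj])]))
E
```

```text
23.675 F [-2.1 -5.1  3.6] T [-0.77  0.48  0.06] 0.015776241209374008 45.00330984592438
to home shift [-0.001  -0.0008 -0.0001] turn [ 0.0011  0.0015 -0.6986] | 0.001 0.699 rows>= 3.7
  ok True q [-0.43  0.21  1.58  0.    1.35  1.15]
g [ 0.5706 -0.2083  0.1411] x az -40.87664466205083
scene bar 75 [ 0.55092533 -0.20839303  0.15047353] 105.03361233443023
side bar 62 [ 0.56341349 -0.19572478  0.15093288] -179.29514553579628
```

View pics/fin.png

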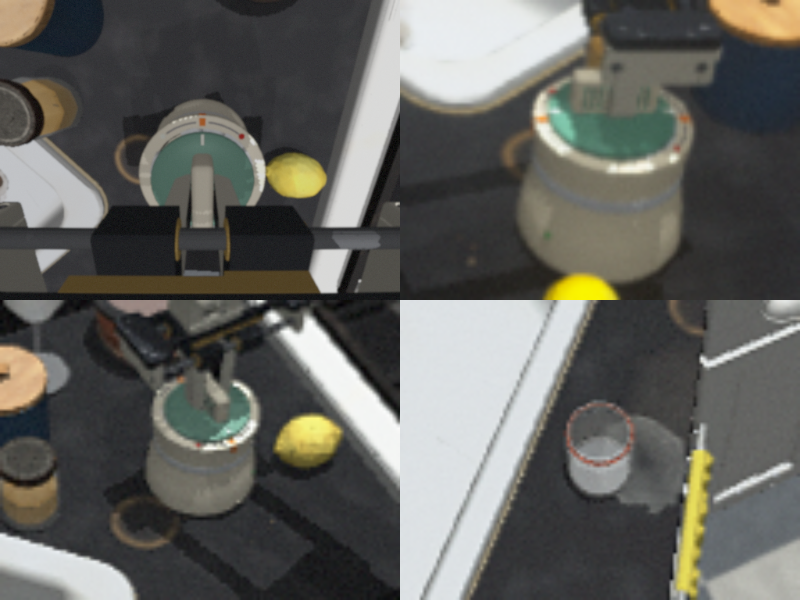

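The pointer at (202,140) lines up with the orange bar at (203,121). The lid sits flat in the collar under grip, and the empty jar stands upright at (600,450).

```bash
python3 - <<'E'
from plant import robot
print(robot.close_job())
E
```

```text
the job is handed in; nothing more can be done
None
```

The job is handed in at about 24 s: all six hazelnuts are in the mill, the empty jar stands upright on the worktop, and the lid is gripped at the orange pulse marks. The hand-in gave no verdict, and I judged the ring position from the lid pointer lining up with the bar, not from a ring reading.

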